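# Set the leaning electrode slide free of backlash and lock it

## Robot

A 6-joint arm with a two-finger parallel gripper is mounted at the origin on the work surface. World frame = base frame: x ahead of the robot, y to its left, z up, the work surface at z = 0. Lengths are in mm, angles in rad, forces in N, time in s.
With the tool pointing down it reaches from about 275 to 750 mm from the base axis. Payload 10.2 kg.
Tool frame: the origin (TCP) lies between the finger pads; the fingertips stand 17 mm ahead of it and the grasp point (between the pads) lies 2 mm behind it; y points along the fingers, x is the direction in which the jaws open and shut, and the axes are right-handed (so a half turn about y gives the same grasp; the last joint's range is limited). The gripper opens to 85 mm and grips with 20 to 120 N. Pads are 22 mm wide; open, the fingers measure 114 mm over their backs; the gripper's body (76 mm by 85 mm) begins 54 mm behind the grasp point. The pads swing forward as they close: fully open they stand 13 mm farther back than shut.
Start: joints at [0.958, 0.313, 1.498, -0, 1.331, -0.223], TCP at [199.515, 485.618, 248.294] pointing down, gripper open.
Joint ranges: [-2.94, 2.94], [-0.97, 2.17], [0.19, 2.56], [-1.23, 4.37], [0.02, 3.11], [-2.88, 2.88]. Speed limits (rad/s): [2.39, 2.39, 3.01, 3.14, 3.14, 3.14].

## Interface

Orientations are given as a unit quaternion [w, x, y, z].
In Python, from rig import ctrl gives the robot as it stands.
- The arm moves only by the tool jog_arm, never from a script. Its argument "targets" is a list of rows, each an object with "offset": the shift along the tool's x, y, z in m, a list of three; "yaw": the turn about the tool's y in rad. In form: [{"offset": [dx, dy, dz], "yaw": yaw}, ...]. A call has 1 to 12 rows; each row is the pose to reach, as a shift and turn from the pose measured when the call began, along the tool's axes at that moment; what a row does not reach only later rows make up. A row lasts 1/12 s, in which the tool goes at most 41.7 mm and 7.16 degrees, less where a joint would pass 70% of its speed; a pose out of reach is approached as far as the arm can. A call with a gripper value outside its range is refused whole. "fingers" is the finger opening in m, from 0 to 0.0854, set as the call begins (left out, the last holds). The fingers move at their own pace and stop on an object; "grip_force" is the grip in N (left out, the last holds). Time passes only in rows, so rows that repeat a pose let the fingers close. It gives the time, the measured TCP pose, the force and the opening at its end, in the units of the state.
- ctrl.sense(): the state, without advancing time (a new reading comes with each control period).
- ctrl.capture(name): name is "scene" or "top"; returns a dict with "img" (384x512x3 uint8, red, green, blue), "intrinsics" (3x3 intrinsics, pixels), "k1" (the pictures are not rectified: a ray, as slopes to the right and down, at radius r is drawn at 1 + k1 r^2 times it, then the intrinsics apply), "T" (4x4, takes a point from camera to world coordinates). Camera axes: x right, y up, looking along -z (the intrinsics and any distortion apply to the point x, -y, -z); pixel columns grow to the right and rows downward; lengths in mm; the calibration is good to about 2 mm. A picture is of the moment at which its call begins. There is no depth.
- ctrl.finish_job(): hands the job in, once; it reports no verdict.
Trained networks look in the newest picture that a camera, given by its name, has taken for a name from the list of things; names that differ only in an ending like _2 or _b are one class to them, and where a whole thing is asked for, a point or a joint stands for the part that bears it (a point fixed in the world has none). Each returns a list of dicts, best first, with "score" (0 to 1); they miss things now and then, are a little off and sometimes report something else, mostly with a low value. They report only what shows in the picture. A call takes as long as a camera call.
- ctrl.boxes_of(camera, target): "box" ([left, top, right, bottom] in pixels, round what is visible of it).
- ctrl.regions_of(camera, target): "region" (384x512 bool, what is visible of it) and "box" ([left, top, right, bottom] in pixels, round what is visible of it).
The state is a dict: "time_s": time; "joints": joint angles; "dq": joint speeds; "tau": joint torques, N m; "eef_pos": TCP position; "ee_rot": TCP orientation; "force": force on the tool from outside, world axes, zero at the start; "wrist_torque": the same for the moment, N m; "grip_width": opening from 0.0 (shut) to 1.0 (fully open).
Only numpy, scipy, OpenCV 4.12 (cv2) and the standard library are available. Lean on these libraries where they do the work, as an engineer would, in place of code of your own. Each camera call takes 0.05 s, during which the arm holds its last target.

## Task

Set the carriage of the leaning electrode slide to the index mark with its big round knob: because the screw has play, first wind the carriage down until its pointer is a good 6 mm below the mark, then bring it back up, so that it arrives level with the mark on an upward (clockwise) turn. Once it is set, tighten the lock bolt clockwise with the click wrench standing on it until the wrench gives at its neck, and stop there. Do not push the carriage or the index themselves, leave the other things on the table where they are, and let go of everything at the end.

Things in the scene. Friction and masses are not known exactly. Their poses are not given: they have to be found in the camera images.
- stage: Fixed grey leaning slide. Origin on the table under its frame; x points from the knob side (towards the robot) to the back, y towards the wrench, z up. Base plate 210 x 235 x 14 mm (x -70..140, y -95..140). The bed (170 wide, 150 long) leans 0.49 rad from vertical, its upper end with the knob towards -x; its scale face looks to +x and up.
- knob_grip (a point): Centre of the round black fluted knob, 60 mm diameter, 40 mm long, about 204 mm above the table. The point's z axis is the knob's axis, out of its free end: up and 0.49 rad (28 degrees) from vertical towards -x of the stage; it turns with the knob. Under the knob is a 16 mm gap round a 20 mm shaft. Can be gripped across its diameter at any angle, fingers along the axis.
- screw (a joint): Turn of the leadscrew that the knob drives, rad, growing clockwise as seen looking at the knob's free end; 0 at the start. Clockwise moves the carriage up towards the knob by 10 mm per radian, anticlockwise down. It takes about 0.2 N m and stays where left; range -5.6 to 0.6.
- knob (a joint): Play of the knob against the leadscrew, rad: the knob turns freely from -0.2 (driving anticlockwise, carriage down) to +0.2 (driving clockwise, carriage up), 0.4 rad in all, before the screw follows. It stays where left. Above 0.1 counts as play taken up in the upward direction.
- pointer (a point): Tip of the dark steel pointer blade (6 mm thick, 21 mm long) on the left side (+y) of the aluminium carriage (70 mm wide, 44 mm long, with a black clamp and a steel rod on it). Its z axis runs up along the slide, parallel to the knob's axis. Starts 10 to 22 mm above the mark, along the slide.
- mark (a point): Tip of the matching steel blade (6 mm thick) of the brass index block clamped on the left edge of the bed, facing the pointer's path 2 mm to its side. Same axes as the pointer: z up along the slide. The pointer is level with the mark when their z along the slide agree.
- bolt_top (a point): Axis of the lock bolt, on the steel block at the stage's left, at the underside of the wrench's head, 56 mm above the table; the axis is vertical.
- wrench_grip (a point): Centre of the black round wrench grip (28 mm diameter, 95 mm long: 45 inward and 50 outward of this point), 71 mm above the table, 157 mm from the bolt axis. x points outward along the handle, z up. The wrench's neck pivot (vertical) lies 42 mm from the bolt axis. The handle swings level; it spans z = 57 to 85 mm with only the table below the grip.
- lockbolt (a joint): Turn of the lock bolt, rad, growing clockwise seen from above; it starts at 0 to 0.3 and stops hard (tight) at 0.55; takes 0.15 N m, about 1 N at the grip. At 0 the handle points 0.5 rad from the stage's +y axis towards its -x; tightening swings the grip towards the stage's +x.
- wrench (a joint): Breakaway joint at the wrench's neck, rad: 0 until it clicks, then the handle bends clockwise against 0.9 N m (about 8 N at the grip), with a hard stop at 0.6. It stays bent. Above 0.12 it has given; above 0.4 it has been dragged too far.
- bottle: Loose amber bottle, 60 mm diameter, 130 mm tall, origin at its underside; bystander to the stage's right.
- beaker: Loose white cup, 70 mm diameter, 85 mm tall, origin at its underside; bystander at the stage's left, behind the wrench.
- driver: Loose screwdriver, 180 mm long, lying between robot and stage, origin on its underside; bystander.
- tray: Open grey tray 120 x 160 x 35 mm, origin at its underside's centre; bystander on the right.
- badge_a: Loose steel disc, 58 mm diameter, 8 mm thick, origin at its underside; bystander on the left.
- badge_b: As badge_a, another one.
- meter: Loose black hand meter 70 x 140 x 34 mm, origin at its underside's centre; bystander on the far left.

How it is judged (in metres and radians):
On the way, in this order (a step that is already met when the one before it is completed fails the run):
1. the carriage has been wound down past the mark, its pointer at least 5 mm below it (z of pointer in the frame of mark below -0.005 m), for 0.1 s.
2. the pointer has come back up to within 3 mm of the mark, with the play taken up in the upward direction (z of pointer in the frame of mark between -0.003 and 0.003 m and value of joint knob above 0.1 rad), for 0.3 s.
3. the lock bolt is tight and the wrench has clicked, the carriage still set (all of step 2 and value of joint lockbolt above 0.5 rad and value of joint wrench above 0.12 rad), for 0.2 s.
At the end, for the whole second after the job is handed in: The pointer stands within 3 mm of the mark along the slide with the knob's play taken up in the upward (clockwise) direction (play above 0.1 rad), the lock bolt is tight (above 0.5 rad), the wrench has given at its neck (0.12 to 0.4 rad), and all is at rest and released (all of step 3 and velocity of joint each of wrench, knob below 0.05 rad/s and velocity of joint knob above -0.05 rad/s); the robot touches nothing.
It fails at once if the carriage pushed directly by the robot (over 3 N) (contact force between any of the fingers, the arm and carriage above 3 N).
It fails at once if the index mark shifted along the slide by more than 2 mm (distance of mark from where it was at the start of the episode above 0.002 m).
It fails at once if the wrench dragged on past its click (neck bent more than 0.4 rad) (value of joint wrench above 0.4 rad).
It fails at once if a bystander moved by more than 30 mm (distance of any of bottle, beaker, driver, tray, badge_a, badge_b, meter from where it was at the start of the episode above 0.03 m).
It also fails if it takes over 72 s, if anything falls off the work surface, if the arm or the gripper's body presses on something with over 40 N, if the wrist force passes 120 N, or if a joint passes its speed limit or range.

## Working session

There is one attempt and no reset: what is moved stays moved. The work goes in short steps, Python scripts to look and compute and a tool call to move; the robot and the scene stay as the last step left them, time stands still between calls to the robot, and variables do not carry over. Pictures are saved under pics/ and viewed, and the job is handed in when it is done.

Besides the shell and the picture viewer there is one more tool, called after "Request:" as name(argument=value, ...), one argument or row to a line, values as JSON. jog_arm: Moves the arm, as the interface text tells. Its arguments: {"type":"object","properties":{"targets":{"type":"array"},"fingers":{"type":"number"},"grip_force":{"type":"number"}},"required":["targets"]}

```bash
ls; mkdir -p pics; python3 - <<'E'
from rig import ctrl
import cv2,pickle
s=ctrl.sense()
print(s)
d={}
for n in ("scene","top"):
    c=ctrl.capture(n); d[n]=c
    cv2.imwrite(f"pics/{n}0.png",c["img"][:,:,::-1])
    print(n,c["intrinsics"],c["k1"],c["T"])
    for t in ["stage","knob_grip","pointer","mark","bolt_top","wrench_grip","beaker","bottle","driver","tray","badge_a","meter"]:
        print(t,[(b["box"],round(b["score"],2)) for b in ctrl.boxes_of(n,t)][:3])
pickle.dump(d,open("c0.pkl","wb"))
E
```

```text
pics
{'time_s': 0.0, 'joints': array([ 9.57606662e-01,  3.13439503e-01,  1.49845040e+00, -2.44584155e-05,
        1.33099348e+00, -2.23388728e-01]), 'dq': array([ 2.92658210e-04,  1.36205536e-04, -3.51485563e-05,  1.06143961e-05,
       -1.91122349e-03,  9.82455854e-04]), 'tau': array([ 6.50218499e-05, -4.12267399e+01, -2.59744889e+01, -1.78483556e-04,
        4.13499321e-03,  1.78556195e-05]), 'eef_pos': array([199.37144471, 485.41066101, 247.73541945]), 'ee_rot': array([-0.58719502,  0.58753828,  0.39327774, -0.39412358]), 'force': array([-0.15931615, -0.30469436,  0.00353456]), 'wrist_torque': array([ 0.00593214, -0.05142134, -0.00185115]), 'grip_width': 1.0007135094013648}
scene [[367.789746     0.         255.61303986]
 [  0.         367.789746   198.88748884]
 [  0.           0.           1.        ]] 0.02744868897300924 [[-1.72137347e-01 -8.12311444e-01  5.57242184e-01  1.13015488e+03]
 [ 9.85010883e-01 -1.35588509e-01  1.06627001e-01  1.38133832e+02]
 [-1.10586964e-02  5.67244105e-01  8.23475459e-01  1.04046809e+03]
 [ 0.00000000e+00  0.00000000e+00  0.00000000e+00  1.0000000
[... 1296 characters left out ...]
6, 148.1], 0.63)]
mark []
bolt_top [([193.7, 126.4, 333.9, 198.8], 0.85), ([194.0, 167.4, 264.4, 200.9], 0.47)]
wrench_grip [([195.2, 175.9, 250.6, 201.8], 0.61)]
beaker [([210.8, 117.7, 235.6, 143.5], 0.71), ([291.6, 138.9, 317.6, 163.2], 0.46), ([186.2, 235.3, 204.5, 256.6], 0.24)]
bottle [([346.4, 144.8, 369.5, 168.7], 0.89)]
driver [([284.5, 206.9, 336.9, 219.1], 0.83), ([185.6, 236.4, 204.9, 255.9], 0.6), ([195.0, 175.1, 247.0, 202.7], 0.29)]
tray [([376.7, 194.5, 435.4, 241.2], 0.89)]
badge_a [([185.7, 235.5, 204.1, 257.4], 0.81), ([143.0, 250.1, 164.5, 268.1], 0.53)]
meter [([91.6, 151.4, 138.6, 183.8], 0.81), ([288.1, 126.2, 312.5, 148.0], 0.34), ([294.9, 135.3, 311.8, 161.5], 0.16)]
```

```bash
python3 - <<'E'
import pickle,cv2
d=pickle.load(open("c0.pkl","rb"))
a=d["scene"]["img"][170:310,170:340,::-1]; b=d["top"]["img"][110:225,185:345,::-1]
cv2.imwrite("pics/sc.png",cv2.resize(a,None,fx=4.5,fy=4.25,interpolation=cv2.INTER_CUBIC))
cv2.imwrite("pics/tc.png",cv2.resize(b,None,fx=5,fy=5,interpolation=cv2.INTER_CUBIC))
E
```

```text
(no output)
```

View pics/scene0.png

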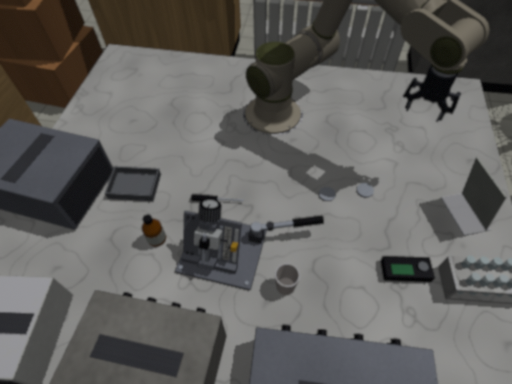

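View pics/top0.png

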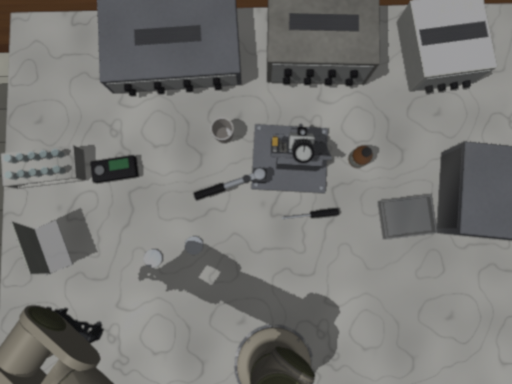

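```bash
ls pics
```

```text
sc.png
scene0.png
tc.png
top0.png
```

View pics/sc.png

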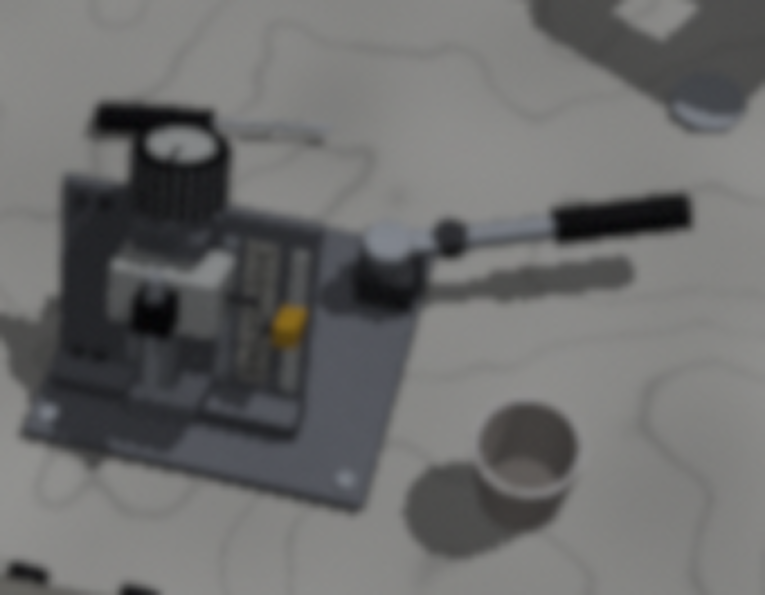

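View pics/tc.png

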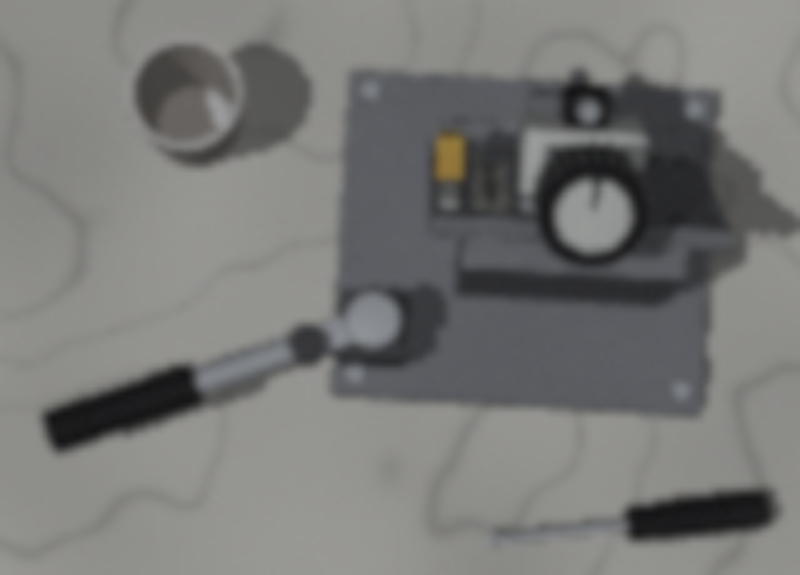

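The top view shows the knob face at about (303,153), the wrench grip centre at about (210,191) and the plate at (252–329, 124–193). In the scene view the pointer is at about (224,240) and the brass index at (232,246). The next step is to fit the stage pose and triangulate these points.

```bash
cat > h.py <<'E'
import numpy as np,cv2,pickle
def proj(c,P):
    P=np.atleast_2d(P).astype(float); T=c["T"]; q=(P-T[:3,3])@T[:3,:3]
    x=q[:,0]/-q[:,2]; y=-q[:,1]/-q[:,2]; r2=x*x+y*y; f=1+c["k1"]*r2
    K=c["intrinsics"]; return np.c_[K[0,0]*x*f+K[0,2],K[1,1]*y*f+K[1,2]]
def ray(c,uv):
    K=c["intrinsics"]; d=(np.array(uv,float)-[K[0,2],K[1,2]])/[K[0,0],K[1,1]]
    s=d.copy()
    for _ in range(20): s=d/(1+c["k1"]*(s@s))
    v=c["T"][:3,:3]@np.array([s[0],-s[1],-1]); return c["T"][:3,3],v/np.linalg.norm(v)
def onz(c,uv,z):
    o,v=ray(c,uv); return o+v*(z-o[2])/v[2]
def tri(c1,u1,c2,u2):
    o1,v1=ray(c1,u1);o2,v2=ray(c2,u2)
    A=np.c_[v1,-v2]; t=np.linalg.lstsq(A,o2-o1,rcond=None)[0]
    a=o1+t[0]*v1;b=o2+t[1]*v2; return (a+b)/2,np.linalg.norm(a-b)
LEAN=.49
N=np.array([-np.sin(LEAN),0,np.cos(LEAN)])
def Rz(a): return np.array([[np.cos(a),-np.sin(a),0],[np.sin(a),np.cos(a),0],[0,0,1]])
E
python3 - <<'E'
from h import *
from scipy.optimize import least_squares
d=pickle.load(open("c0.pkl","rb")); t=d["top"]; s=d["scene"]
tp=lambda x,y:(x/5+185-.4,y/5+110-.4)
sp=lambda x,y:(x/4.5+170-.4,y/4.25+170-.4)
tc={(140,140):tp(350,70),(140,-95):tp(720,92),(-70,-95):tp(703,415),(-70,140):tp(332,395)}
sc={(140,-95):sp(20,437),(140,140):sp(362,512)}
def P(k,v): return Rz(v[2])@np.array([k[0],k[1],14])+[v[0],v[1],0]
for name,use in (("top",[(t,tc)]),("both",[(t,tc),(s,sc)])):
    f=lambda v:np.concatenate([ (proj(c,P(k,v))[0]-u) for c,m in use for k,u in m.items()])
    r=least_squares(f,[530,-60,0]); print(name,r.x,r.fun.round(1))
    v=r.x
k,e=tri(t,tp(593,216),s,sp(180,145)); print("knob face",k,e)
R=Rz(v[2]); n=R@N
kc=k-20*n; print("knob centre",kc,"stage:",R.T@(kc-[v[0],v[1],0]))
print("bolt z~", onz(t,tp(373,320),85), onz(s,sp(388,240),85))
for nm,a,b in (("in",(195,386),(555,224)),("out",(50,432),(690,208))):
    print(nm,onz(t,tp(*a),71),onz(s,sp(*b),71),tri(t,tp(*a),s,sp(*b)))
print("beaker",onz(t,tp(188,100),85),"driver",onz(t,tp(700,513),10))
E
```

```text
top [ 6.01791236e+02 -8.57344199e+01 -7.89295080e-02] [ 0.2 -0.2 -0.3 -0.3  0.2  0.4 -0.1  0.1]
both [ 6.02704962e+02 -8.53497725e+01 -7.45798411e-02] [-0.1 -0.3 -0.6 -0.8  0.2  0.  -0.2 -0.  -0.3 -0.9 -0.2 -0.3]
knob face [614.26637011 -85.63341887 225.45012316] 0.5276988589092126
knob centre [623.65272308 -86.33475237 207.80346598] stage: [ 20.96292194   0.57859099 207.80346598]
bolt z~ [580.47228575  32.26413368  85.        ] [581.08465743  32.09046743  85.        ]
in [544.53963228 140.18036457  71.        ] [541.06315653 140.29025608  71.        ] (array([543.99490418, 140.02760613,  75.75828204]), np.float64(0.5087601002165416))
out [518.52790222 227.61744158  71.        ] [512.35126661 229.58686346  71.        ] (array([517.73015497, 227.59331   ,  79.09788618]), np.float64(2.4606792494532526))
beaker [716.56512573 141.10193702  85.        ] driver [ 464.46625364 -170.82784006   10.        ]
```

```bash
cat >> h.py <<'E'
SO=np.array([602.3,-85.5,0]); SY=-0.077; SR=Rz(SY)
KC=np.array([21.,0,204.])
U=np.array([np.cos(LEAN),0,np.sin(LEAN)]) # face normal
Y=np.array([0,1.,0])
def S2W(p): return SR@np.asarray(p,float)+SO
def face(y,s,h): return S2W(KC+y*Y+s*N+h*U)
def rectify(c,h,y0=-10,y1=90,s0=-160,s1=-20,k=5):
    ys=np.arange(y0,y1,1/k); ss=np.arange(s1,s0,-1/k)
    G=[[face(y,s,h) for y in (y0,y1)] for s in (s1,s0)]
    YY,SS=np.meshgrid(ys,ss)
    W=SO+((KC+h*U)[None,None]+YY[...,None]*Y+SS[...,None]*N)@SR.T
    uv=proj(c,W.reshape(-1,3)).astype(np.float32).reshape(YY.shape+(2,))
    return cv2.remap(c["img"],uv[...,0],uv[...,1],cv2.INTER_CUBIC)
E
python3 - <<'E'
from h import *
d=pickle.load(open("c0.pkl","rb")); t=d["top"]; s=d["scene"]
tp=lambda x,y:(x/5+185-.4,y/5+110-.4)
sp=lambda x,y:(x/4.5+170-.4,y/4.25+170-.4)
k,e=tri(t,tp(450,157),s,sp(290,325)); q=SR.T@(k-SO)-KC
print("brass",q,e,"y,s,h",q[1],q@N,q@U)
print("proj knobcentre",proj(t,S2W(KC)),proj(s,S2W(KC)), proj(s,S2W(KC+20*N)),proj(t,S2W(KC+20*N)))
h=q@U
print((proj(s,face(50,-60,h))-proj(s,face(50,-90,h)))/30)
r=rectify(s,h); cv2.imwrite("pics/r0.png",r[:,:,::-1]); print(r.shape)
r2=rectify(t,h); cv2.imwrite("pics/r0t.png",r2[:,:,::-1])
E
```

```text
brass [ 42.97408619  76.26804973 -89.95077251] 0.9500272444786131 y,s,h 76.26804973312984 -99.59123972923038 -4.4157138914519285
proj knobcentre [[302.90711107 150.99118984]] [[209.26665715 210.77907974]] [[209.62334901 204.34773737]] [[303.43561149 153.1928651 ]]
[[ 0.02463695 -0.29704755]]
(700, 500, 3)
```

View pics/r0.png

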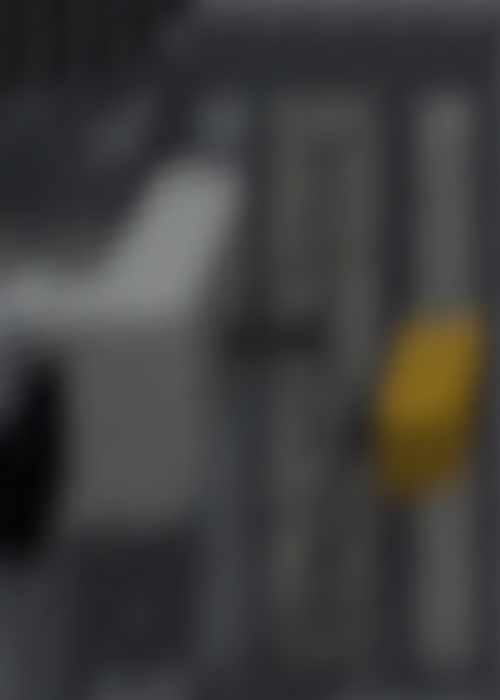

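View pics/r0t.png

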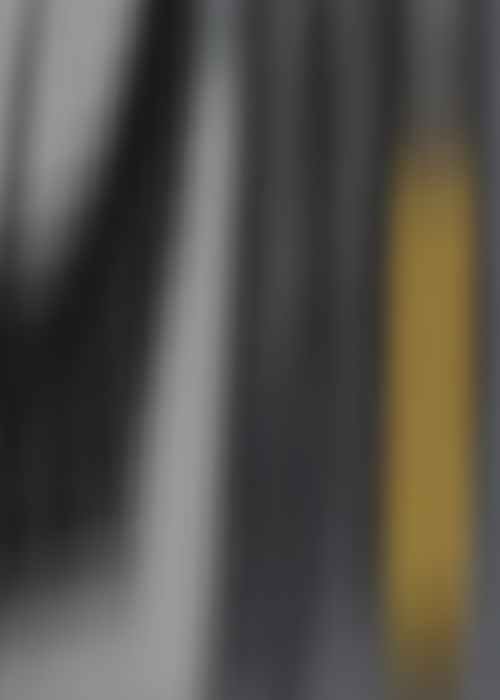

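```bash
cat >> h.py <<'E'
def prof(c,h=-4.4,cols_p=(44,51),cols_m=(57,63)):
    r=rectify(c,h).astype(float).mean(2)
    k=5;y0=-10
    s=-20-np.arange(r.shape[0])/k
    out=[]
    for a,b in (cols_p,cols_m):
        out.append(r[:,(a-y0)*k:(b-y0)*k].mean(1))
    return s,out[0],out[1]
def dip(s,p,lo,hi,w=12):
    # darkest dip with linear background removed, gaussian fit
    from scipy.optimize import curve_fit
    m=(s>=lo)&(s<=hi); i=np.argmin(np.where(m,p,1e9)); c=s[i]
    q=abs(s-c)<w
    f=lambda x,a,mu,sg,b,d:b+d*(x-c)-a*np.exp(-(x-mu)**2/2/sg**2)
    try:
        v,_=curve_fit(f,s[q],p[q],[10,c,4,p[q].max(),0]); return v.round(2)
    except Exception as e: return c
def avg(ctrl,n=4,name="scene"):
    cs=[ctrl.capture(name) for _ in range(n)]
    c=cs[0]; c["img"]=np.mean([x["img"].astype(np.float32) for x in cs],0); return c
E
python3 - <<'E'
from h import *
d=pickle.load(open("c0.pkl","rb")); s=d["scene"]
z,p,m=prof(s)
for i in range(150,600,15): print(z[i],p[i].round(1),m[i].round(1))
print(dip(z,p,-100,-75),dip(z,m,-125,-95))
for cols in ((40,44),(44,48),(48,52)):
    z,p,m=prof(s,cols_p=cols); print(cols,dip(z,p,-100,-75))
for cols in ((55,58),(58,61),(60,63),(62,64)):
    z,p,m=prof(s,cols_m=cols); print(cols,dip(z,m,-125,-95))
E
```

```text
-50.0 66.0 66.3
-53.0 67.0 68.9
-56.0 67.7 69.7
-59.0 68.6 69.0
-62.0 67.8 69.9
-65.0 66.7 69.4
-68.0 66.1 67.0
-71.0 63.6 66.1
-74.0 61.8 67.9
-77.0 62.8 69.9
-80.0 61.0 70.3
-83.0 53.2 70.0
-86.0 42.7 68.9
-89.0 41.4 67.6
-92.0 50.0 66.4
-95.0 58.1 63.6
-98.0 61.8 59.2
-101.0 64.0 54.6
-104.0 65.4 48.7
-107.0 66.5 44.6
-110.0 67.0 46.1
-113.0 68.3 50.8
-116.0 67.9 55.0
-119.0 65.1 56.2
-122.0 62.2 55.9
-125.0 62.6 55.7
-128.0 65.8 56.1
-131.0 67.4 57.1
-134.0 66.2 57.7
-137.0 63.8 57.4
[ 2.274e+01 -8.784e+01  3.820e+00  6.299e+01  6.000e-02] [  15.28 -107.37    4.75   59.62    0.22]
(40, 44) [ 1.592e+01 -8.794e+01  4.360e+00  5.297e+01 -8.000e-02]
(44, 48) [ 21.65 -88.08   3.92  61.42   0.  ]
(48, 52) [ 24.02 -87.56   3.68  64.75   0.14]
(55, 58) [   5.22 -107.3     2.93   58.33    0.26]
(58, 61) [  15.02 -107.71    4.86   59.68    0.21]
(60, 63) [  19.76 -106.93    4.94   60.85    0.2 ]
(62, 64) [  18.82 -106.72    4.65   60.25    0.23]
```

```bash
python3 - <<'E'
from h import *
d=pickle.load(open("c0.pkl","rb")); t=d["top"]; s=d["scene"]
tp=lambda x,y:(x/5+185-.4,y/5+110-.4)
sp=lambda x,y:(x/4.5+170-.4,y/4.25+170-.4)
a=onz(t,tp(188,100),85); b=onz(t,tp(262,92),0); print(a,b)
b2=onz(s,sp(452,508),0); a2=onz(s,sp(528,450),85);print(a2,b2)
for L in (b-a,b2-a2):
    L=SR.T@L; L/=-(L@U); print("per unit h: dy,ds",L[1],L@N, "L stage",L)
cam=SR.T@(s["T"][:3,3]-face(55,-100,0)); print("cam view per h: ds", -(cam@N)/(cam@U), -(cam[1])/(cam@U))
i=cv2.resize(s["img"][225:275,200:262,::-1],None,fx=12,fy=12,interpolation=cv2.INTER_NEAREST); cv2.imwrite("pics/z0.png",cv2.convertScaleAbs(i,alpha=1.7))
E
```

```text
[716.56512573 141.10193702  85.        ] [742.18053317 100.69912952   0.        ]
[721.61567033 143.54475967  85.        ] [735.72201637 100.49642968   0.        ]
per unit h: dy,ds -2.601593056074511 -6.008205949169007 L stage [ 1.9452844  -2.60159306 -5.77186342]
per unit h: dy,ds -1.6956881738927108 -3.371295313161976 L stage [ 0.70428599 -1.69568817 -3.44523052]
cam view per h: ds -0.7379860713399902 -0.25302790106293993
```

View pics/z0.png

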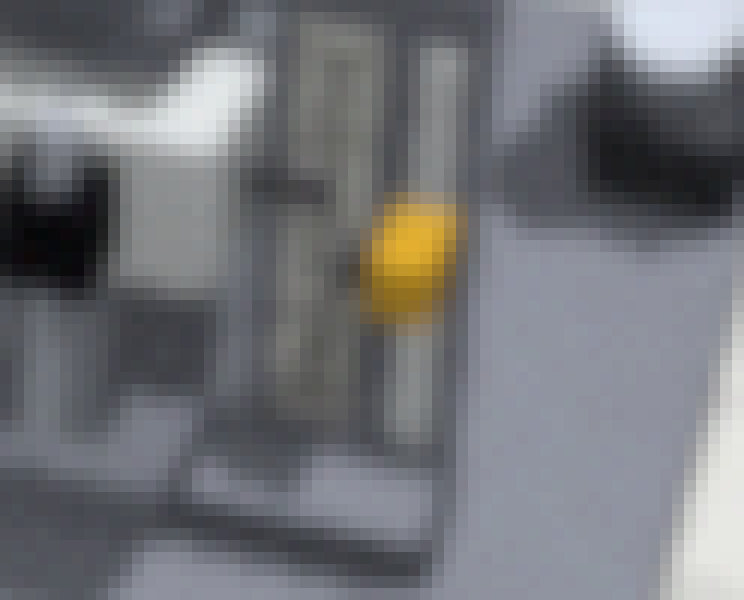

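```bash
cat >> h.py <<'E'
from scipy.spatial.transform import Rotation as Ro
def plan(ctrl,w,phi=None):
    s=ctrl.sense(); q=s["ee_rot"]; R=Ro.from_quat([q[1],q[2],q[3],q[0]]).as_matrix()
    off=R.T@(np.array(w)-s["eef_pos"])/1000
    hd=np.arctan2(R[1,0],R[0,0]); cur=(np.pi/2+SY)-hd
    cur=(cur+np.pi)%(2*np.pi)-np.pi
    dy=0 if phi is None else phi-cur
    print("t",round(s["time_s"],2),"pos",s["eef_pos"].round(1),"phi",cur.round(3),"j",s["joints"].round(2),"F",s["force"].round(1),"w",round(s["grip_width"],3))
    print("offset",off.round(4),"yaw",round(dy,3),"rows>=",round(max(np.linalg.norm(off)/.0417,abs(dy)/.125),1))
E
python3 - <<'E'
from h import *; from rig import ctrl
plan(ctrl,S2W(KC)+[0,0,100],0.6)
E
```

```text
t 1.3 pos [199.5 485.6 248.3] phi 0.313 j [ 0.96  0.31  1.5  -0.    1.33 -0.22] F [-0.4  0.6 -0.1] w 0.999
offset [-0.3687 -0.0557 -0.6096] yaw 0.287 rows>= 17.1
```

Request:
jog_arm(
  targets=[
    {"offset":[-0.02,-0.03,-0.034],"yaw":0.05},
    {"offset":[-0.041,-0.05,-0.068],"yaw":0.1},
    {"offset":[-0.062,-0.056,-0.103],"yaw":0.15},
    {"offset":[-0.083,-0.056,-0.137],"yaw":0.2},
    {"offset":[-0.104,-0.056,-0.172],"yaw":0.25},
    {"offset":[-0.125,-0.056,-0.206],"yaw":0.287},
    {"offset":[-0.146,-0.056,-0.241],"yaw":0.287},
    {"offset":[-0.167,-0.056,-0.276],"yaw":0.287},
    {"offset":[-0.188,-0.056,-0.31],"yaw":0.287},
    {"offset":[-0.209,-0.056,-0.345],"yaw":0.287},
    {"offset":[-0.23,-0.056,-0.38],"yaw":0.287},
    {"offset":[-0.25,-0.056,-0.413],"yaw":0.287},
  ],
  fingers=0.0854,
  grip_force=50,
)

```text
time_s: 2.3
eef_pos: [487.5, 95.2, 304.4]
ee_rot: [-0.638, 0.638, 0.306, -0.305]
force: [0.7, -0.5, 0.6]
grip_width: 1.003
```

```bash
python3 - <<'E'
from h import *; from rig import ctrl
plan(ctrl,S2W(KC)+[0,0,100],0.6)
E
```

```text
t 2.3 pos [487.5  95.2 304.4] phi 0.6 j [-0.04  0.21  1.48 -0.    1.45 -0.94] F [ 0.7 -0.5  0.6] w 1.003
offset [-0.057   0.0005 -0.22  ] yaw -0.0 rows>= 5.5
```

Request:
jog_arm(
  targets=[
    {"offset":[-0.01,0,-0.038],"yaw":0},
    {"offset":[-0.02,0,-0.077],"yaw":0},
    {"offset":[-0.03,0,-0.116],"yaw":0},
    {"offset":[-0.04,0,-0.155],"yaw":0},
    {"offset":[-0.05,0,-0.193],"yaw":0},
    {"offset":[-0.057,0,-0.22],"yaw":0},
    {"offset":[-0.057,0.02,-0.22],"yaw":0},
    {"offset":[-0.057,0.045,-0.22],"yaw":0},
  ],
)

```text
time_s: 2.97
eef_pos: [624.3, -88.9, 259.7]
ee_rot: [-0.637, 0.639, 0.306, -0.304]
force: [0.2, 0.4, -0.4]
grip_width: 0.997
```

```bash
python3 - <<'E'
from h import *; from rig import ctrl
plan(ctrl,S2W(KC)+[0,0,-7],0.6)
for n in ("scene","top"):
    c=ctrl.capture(n); cv2.imwrite(f"pics/{n}1.png",c["img"][:,:,::-1])
    x,y=(150,140) if n=="scene" else (240,90)
    cv2.imwrite(f"pics/{n}1c.png",cv2.resize(c["img"][y:y+120,x:x+150,::-1],None,fx=5,fy=5,interpolation=cv2.INTER_CUBIC))
E
```

```text
t 2.97 pos [624.3 -88.9 259.7] phi 0.603 j [-0.33  0.54  1.13  0.    1.47 -1.22] F [ 0.2  0.4 -0.4] w 0.997
offset [0.0006 0.0627 0.0022] yaw -0.003 rows>= 1.5
```

View pics/scene1c.png

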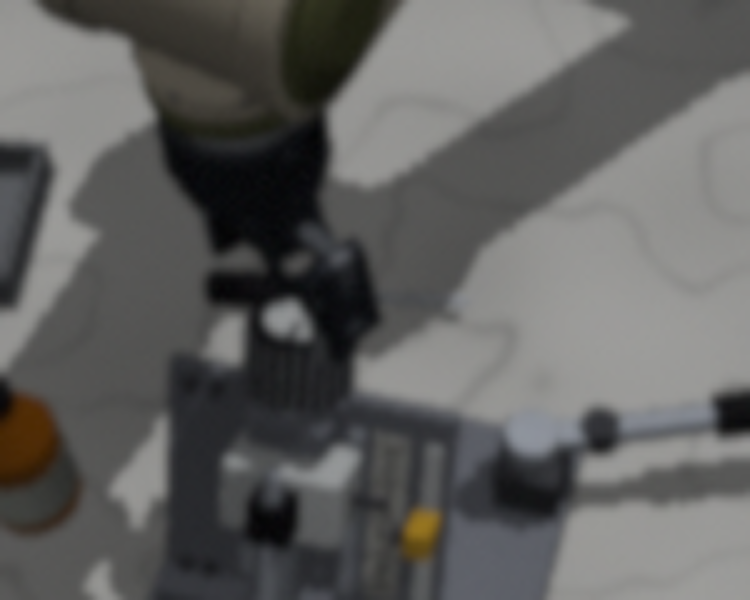

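View pics/top1c.png

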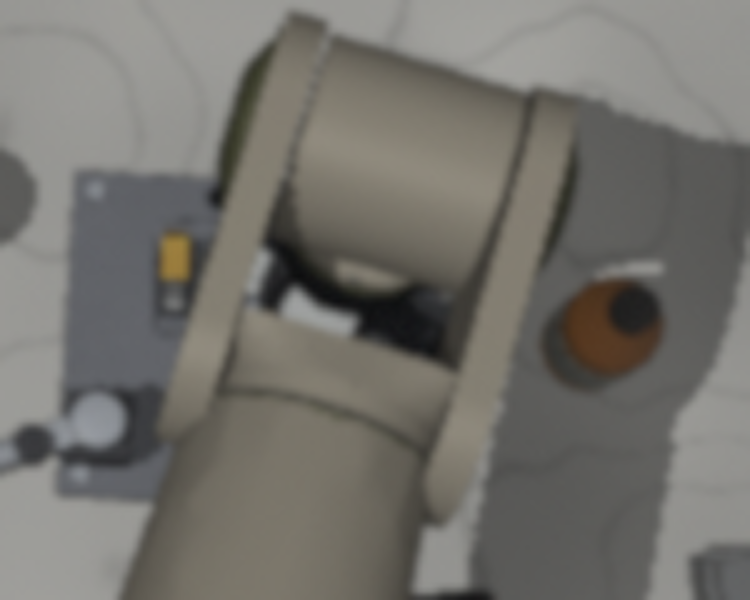

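Request:
jog_arm(
  targets=[
    {"offset":[0,0.015,0.002],"yaw":0},
    {"offset":[0,0.03,0.002],"yaw":0},
    {"offset":[0,0.045,0.002],"yaw":0},
    {"offset":[0,0.062,0.002],"yaw":0},
    {"offset":[0,0.062,0.002],"yaw":0},
  ],
)

```text
time_s: 3.48
eef_pos: [619.3, -85.1, 191.7]
ee_rot: [0.641, -0.635, -0.303, 0.308]
force: [-0.2, 0.9, -0.7]
grip_width: 1.001
```

Request:
jog_arm(
  targets=[
    {"offset":[0,0,0],"yaw":0},
    {"offset":[0,0,0],"yaw":0},
    {"offset":[0,0,0],"yaw":0},
    {"offset":[0,0,0],"yaw":0},
    {"offset":[0,0,0],"yaw":0},
    {"offset":[0,0,0],"yaw":0},
  ],
  fingers=0.04,
  grip_force=40,
)

```text
time_s: 3.98
eef_pos: [620.4, -83.9, 194.5]
ee_rot: [0.64, -0.635, -0.305, 0.307]
force: [-0.5, 5.5, 5.1]
grip_width: 0.759
```

```bash
cat > look.py <<'E'
from h import *; from rig import ctrl
import sys
plan(ctrl,S2W(KC)+[0,0,-7],0.)
c=avg(ctrl,3); n=sys.argv[1]
pickle.dump(c,open(f"c_{n}.pkl","wb"))
im=np.clip(c["img"],0,255).astype(np.uint8)
a=cv2.resize(im[180:290,170:290,::-1],None,fx=5,fy=5,interpolation=cv2.INTER_CUBIC)
r=np.clip(rectify(c,-4.4)[:,:,::-1]*1.6,0,255).astype(np.uint8)
r=cv2.resize(r,(200*2//2,280*2//2)); o=np.zeros((550,800,3),np.uint8); o[:,:600]=a; o[:280,600:]=r
cv2.imwrite(f"pics/l_{n}.png",o)
z,p,m=prof(c); print("ptr",dip(z,p,-135,-75,9),"mark",dip(z,m,-115,-97,9))
E
python3 look.py 2
```

```text
t 3.98 pos [620.4 -83.9 194.5] phi 0.599 j [-0.32  0.58  1.24  0.    1.33 -1.22] F [-0.5  5.5  5.1] w 0.759
offset [-0.0007 -0.0025 -0.0042] yaw -0.599 rows>= 4.8
ptr [ 24.2  -87.67   3.87  69.07   0.21] mark [  15.87 -107.48    4.67   64.9     0.13]
```

View pics/l_2.png

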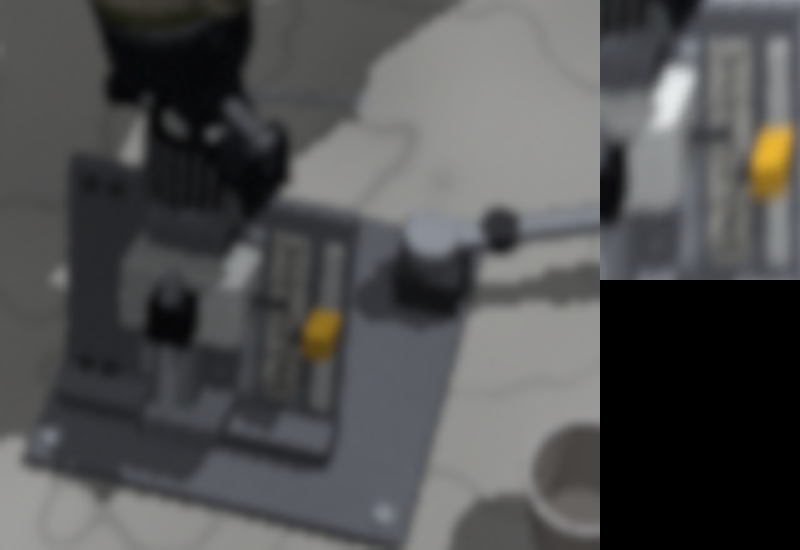

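Request:
jog_arm(
  targets=[
    {"offset":[0,0,0],"yaw":-0.06},
    {"offset":[0,0,-0.001],"yaw":-0.12},
    {"offset":[0,0,-0.001],"yaw":-0.18},
    {"offset":[0,0,-0.002],"yaw":-0.24},
    {"offset":[0,0,-0.002],"yaw":-0.3},
    {"offset":[0,0,-0.002],"yaw":-0.36},
    {"offset":[0,0,-0.002],"yaw":-0.42},
    {"offset":[0,0,-0.002],"yaw":-0.48},
    {"offset":[0,0,-0.002],"yaw":-0.54},
    {"offset":[0,0,-0.002],"yaw":-0.6},
  ],
)

```text
time_s: 4.97
eef_pos: [621.0, -86.0, 195.9]
ee_rot: [0.521, -0.516, -0.48, 0.482]
force: [-8.9, -4.4, 1.2]
grip_width: 0.697
```

```bash
python3 look.py 3
```

```text
t 4.97 pos [621.  -86.  195.9] phi -0.003 j [-0.32  0.58  1.23  0.    1.34 -1.82] F [-8.9 -4.4  1.2] w 0.697
offset [-0.001  -0.0011 -0.0023] yaw 0.003 rows>= 0.1
ptr [ 30.25 -90.64   4.99  73.23   0.27] mark [  15.84 -107.34    4.47   64.77    0.14]
```

View pics/l_3.png

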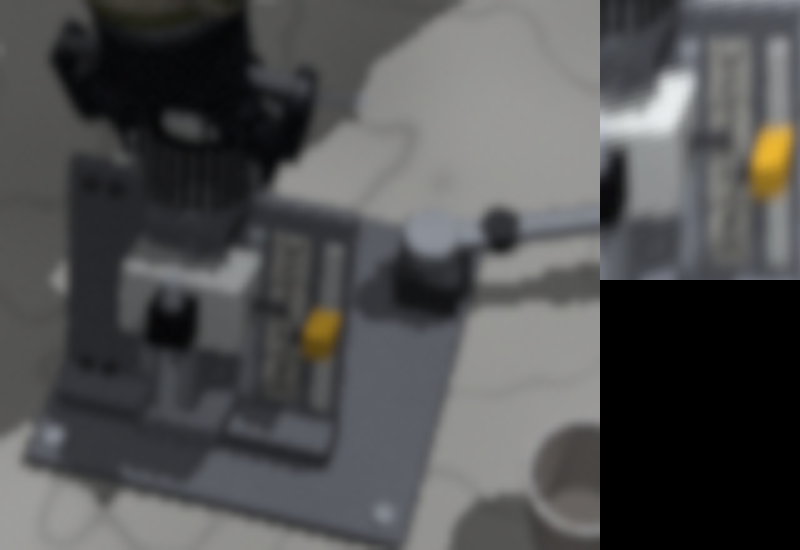

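Request:
jog_arm(
  targets=[
    {"offset":[0,0,0],"yaw":-0.06},
    {"offset":[0,0,0],"yaw":-0.12},
    {"offset":[0,0,0],"yaw":-0.18},
    {"offset":[0,0,0],"yaw":-0.24},
    {"offset":[0,0,0],"yaw":-0.3},
    {"offset":[0,0,0],"yaw":-0.36},
    {"offset":[0,0,0],"yaw":-0.42},
    {"offset":[0,0,0],"yaw":-0.48},
    {"offset":[0,0,0],"yaw":-0.54},
    {"offset":[0,0,0],"yaw":-0.6},
    {"offset":[0,0,0],"yaw":-0.66},
  ],
)

```text
time_s: 6.03
eef_pos: [621.2, -90.2, 199.2]
ee_rot: [0.336, -0.337, -0.617, 0.626]
force: [-28.3, 5.0, 1.3]
grip_width: 0.695
```

```bash
python3 look.py 4
```

```text
t 6.03 pos [621.2 -90.2 199.2] phi -0.655 j [-0.33  0.58  1.23 -0.01  1.33 -2.47] F [-28.3   5.    1.3] w 0.695
offset [ 0.0015  0.0022 -0.0034] yaw 0.655 rows>= 5.2
ptr [ 2.917e+01 -9.619e+01  4.500e+00  7.245e+01 -7.000e-02] mark [ 1.477e+01 -1.074e+02  4.830e+00  6.394e+01 -2.000e-02]
```

View pics/l_4.png

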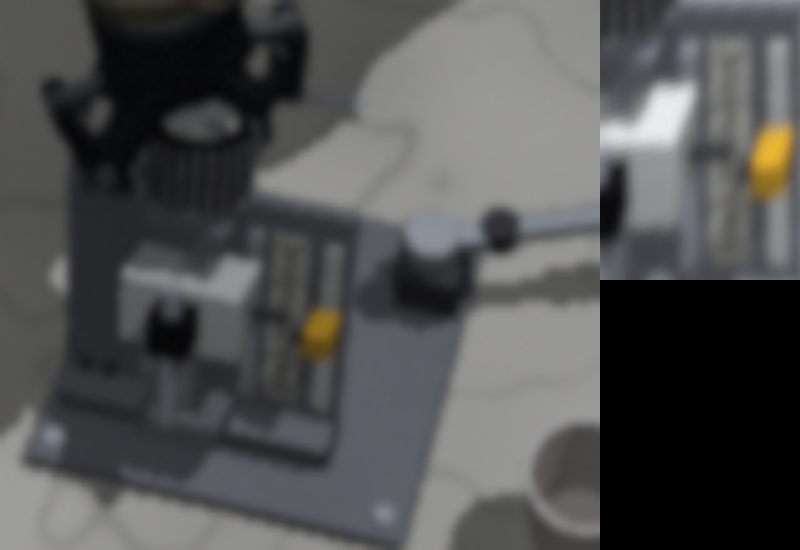

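Request:
jog_arm(
  targets=[
    {"offset":[0,0,0],"yaw":0},
    {"offset":[0,0,0],"yaw":0},
    {"offset":[0,0,0],"yaw":0},
  ],
  fingers=0.0854,
)

```text
time_s: 6.43
eef_pos: [621.7, -90.2, 200.7]
ee_rot: [0.336, -0.339, -0.617, 0.626]
force: [0.2, 0.2, 0.6]
grip_width: 0.998
```

```bash
python3 - <<'E'
from h import *; from rig import ctrl
plan(ctrl,S2W(KC)+[0,0,-7],0.6)
E
```

```text
t 6.43 pos [621.7 -90.2 200.7] phi -0.653 j [-0.33  0.58  1.23 -0.01  1.33 -2.47] F [0.2 0.2 0.6] w 0.998
offset [ 0.0018  0.0036 -0.0031] yaw 1.253 rows>= 10.0
```

Request:
jog_arm(
  targets=[
    {"offset":[0.001,0.001,-0.0015],"yaw":0.12},
    {"offset":[0.002,0.002,-0.003],"yaw":0.24},
    {"offset":[0.002,0.004,-0.003],"yaw":0.36},
    {"offset":[0.002,0.004,-0.003],"yaw":0.48},
    {"offset":[0.002,0.004,-0.003],"yaw":0.6},
    {"offset":[0.002,0.004,-0.003],"yaw":0.72},
    {"offset":[0.002,0.004,-0.003],"yaw":0.84},
    {"offset":[0.002,0.004,-0.003],"yaw":0.96},
    {"offset":[0.002,0.004,-0.003],"yaw":1.08},
    {"offset":[0.002,0.004,-0.003],"yaw":1.2},
    {"offset":[0.002,0.004,-0.003],"yaw":1.29},
    {"offset":[0.002,0.004,-0.003],"yaw":1.29},
  ],
)

```text
time_s: 7.43
eef_pos: [623.4, -87.1, 197.4]
ee_rot: [-0.639, 0.648, 0.291, -0.295]
force: [0.2, 0.1, -0.0]
grip_width: 1.0
```

Request:
jog_arm(
  targets=[
    {"offset":[0,0,0],"yaw":0},
    {"offset":[0,0,0],"yaw":0},
    {"offset":[0,0,0],"yaw":0},
    {"offset":[0,0,0],"yaw":0},
    {"offset":[0,0,0],"yaw":0},
  ],
  fingers=0.04,
  grip_force=50,
)

```text
time_s: 7.85
eef_pos: [624.0, -86.8, 199.1]
ee_rot: [-0.639, 0.648, 0.293, -0.295]
force: [-2.2, 0.7, 7.0]
grip_width: 0.764
```

Request:
jog_arm(
  targets=[
    {"offset":[0,0,0],"yaw":-0.1},
    {"offset":[0,0,0],"yaw":-0.2},
    {"offset":[0,0,0],"yaw":-0.3},
    {"offset":[0,0,0],"yaw":-0.4},
    {"offset":[0,0,0],"yaw":-0.5},
    {"offset":[0,0,0],"yaw":-0.6},
    {"offset":[0,0,0],"yaw":-0.7},
    {"offset":[0,0,0],"yaw":-0.8},
    {"offset":[0,0,0],"yaw":-0.9},
    {"offset":[0,0,0],"yaw":-1.0},
    {"offset":[0,0,0],"yaw":-1.1},
    {"offset":[0,0,0],"yaw":-1.2},
  ],
)

```text
time_s: 8.85
eef_pos: [624.6, -86.4, 201.6]
ee_rot: [0.359, -0.369, -0.602, 0.61]
force: [-25.1, 13.6, 24.2]
grip_width: 0.701
```

```bash
python3 look.py 5
```

```text
t 8.85 pos [624.6 -86.4 201.6] phi -0.566 j [-0.32  0.58  1.22 -0.01  1.33 -2.37] F [-25.1  13.6  24.2] w 0.701
offset [0.0001 0.0046 0.0015] yaw 0.566 rows>= 4.5
ptr [  32.55 -105.22    4.77   74.31   -0.35] mark [ 2.1380e+01 -1.0657e+02  5.2600e+00  6.6630e+01  8.0000e-02]
```

View pics/l_5.png

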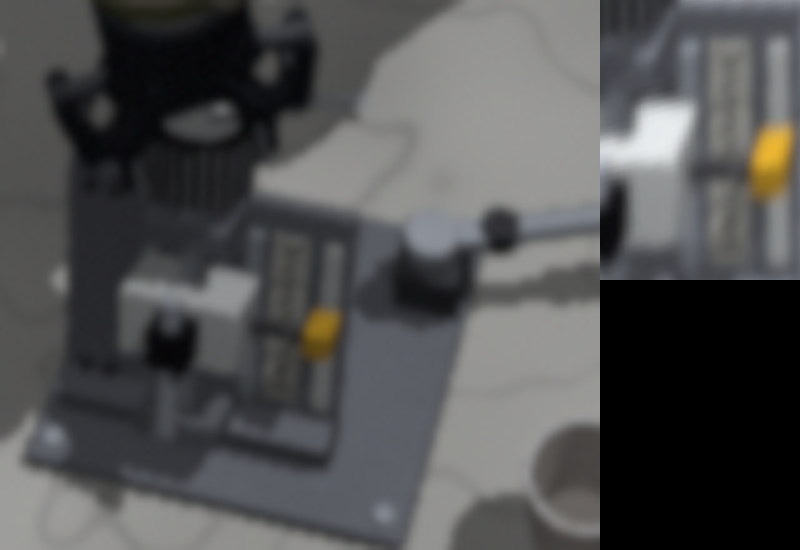

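Request:
jog_arm(
  targets=[
    {"offset":[0,0,0],"yaw":0},
    {"offset":[0,0,0],"yaw":0},
    {"offset":[0,0,0],"yaw":0},
  ],
  fingers=0.0854,
)

```text
time_s: 9.25
eef_pos: [624.0, -86.3, 202.7]
ee_rot: [0.36, -0.368, -0.603, 0.61]
force: [-0.3, 0.8, -0.0]
grip_width: 0.996
```

```bash
python3 - <<'E'
from h import *; from rig import ctrl
plan(ctrl,S2W(KC)+[0,0,-7],0.65)
E
```

```text
t 9.25 pos [624.  -86.3 202.7] phi -0.567 j [-0.32  0.58  1.22 -0.01  1.33 -2.38] F [-0.3  0.8 -0. ] w 0.996
offset [-0.0003  0.0057  0.001 ] yaw 1.217 rows>= 9.7
```

Request:
jog_arm(
  targets=[
    {"offset":[0,0.001,0.001],"yaw":0.12},
    {"offset":[0,0.002,0.001],"yaw":0.24},
    {"offset":[0,0.004,0.001],"yaw":0.36},
    {"offset":[0,0.006,0.001],"yaw":0.48},
    {"offset":[0,0.006,0.001],"yaw":0.6},
    {"offset":[0,0.006,0.001],"yaw":0.72},
    {"offset":[0,0.006,0.001],"yaw":0.84},
    {"offset":[0,0.006,0.001],"yaw":0.96},
    {"offset":[0,0.006,0.001],"yaw":1.08},
    {"offset":[0,0.006,0.001],"yaw":1.2},
    {"offset":[0,0.006,0.001],"yaw":1.23},
    {"offset":[0,0.006,0.001],"yaw":1.23},
  ],
)

```text
time_s: 10.25
eef_pos: [623.3, -87.0, 196.7]
ee_rot: [-0.641, 0.653, 0.285, -0.286]
force: [-0.7, -0.3, -0.4]
grip_width: 1.001
```

Request:
jog_arm(
  targets=[
    {"offset":[0,0,0],"yaw":0},
    {"offset":[0,0,0],"yaw":0},
    {"offset":[0,0,0],"yaw":0},
    {"offset":[0,0,0],"yaw":0},
    {"offset":[0,0,0],"yaw":0},
  ],
  fingers=0.04,
  grip_force=50,
)

```text
time_s: 10.67
eef_pos: [623.8, -86.7, 197.9]
ee_rot: [-0.641, 0.653, 0.286, -0.285]
force: [-1.3, 1.4, 5.9]
grip_width: 0.763
```

Request:
jog_arm(
  targets=[
    {"offset":[0,0,0],"yaw":-0.1},
    {"offset":[0,0,0],"yaw":-0.2},
    {"offset":[0,0,0],"yaw":-0.3},
    {"offset":[0,0,0],"yaw":-0.4},
    {"offset":[0,0,0],"yaw":-0.5},
    {"offset":[0,0,0],"yaw":-0.6},
    {"offset":[0,0,0],"yaw":-0.7},
    {"offset":[0,0,0],"yaw":-0.8},
    {"offset":[0,0,0],"yaw":-0.9},
    {"offset":[0,0,0],"yaw":-1.0},
    {"offset":[0,0,0],"yaw":-1.1},
    {"offset":[0,0,0],"yaw":-1.2},
  ],
)

```text
time_s: 11.67
eef_pos: [624.5, -87.6, 200.2]
ee_rot: [0.364, -0.38, -0.597, 0.606]
force: [-13.7, 14.0, 4.6]
grip_width: 0.693
```

```bash
python3 look.py 6
```

```text
t 11.67 pos [624.5 -87.6 200.2] phi -0.54 j [-0.32  0.58  1.23 -0.02  1.32 -2.35] F [-13.7  14.    4.6] w 0.693
offset [0.0011 0.0031 0.0009] yaw 0.54 rows>= 4.3
ptr [ 3.0050e+01 -1.1575e+02  4.9200e+00  7.1550e+01  4.0000e-02] mark [  18.47 -108.46    4.54   63.26    0.18]
```

View pics/l_6.png

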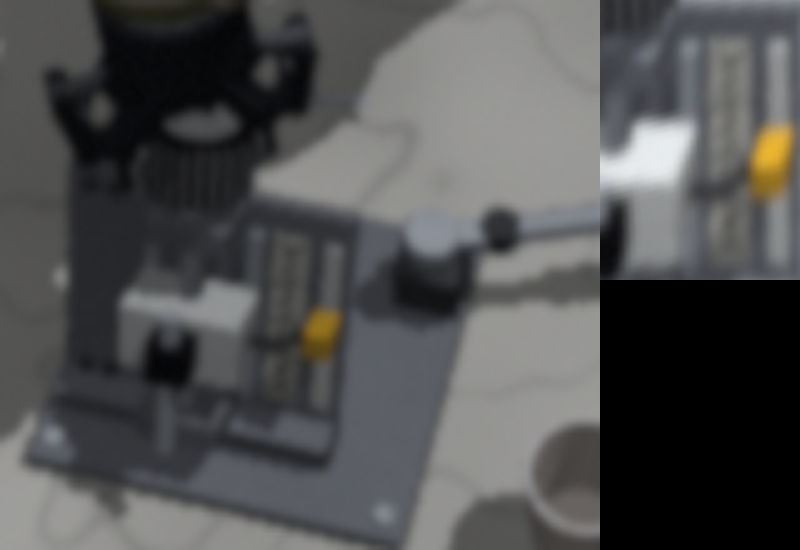

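Request:
jog_arm(
  targets=[
    {"offset":[0,0,0],"yaw":-0.08},
    {"offset":[0,0,0],"yaw":-0.16},
    {"offset":[0,0,0],"yaw":-0.22},
    {"offset":[0,0,0],"yaw":-0.22},
    {"offset":[0,0,0],"yaw":-0.22},
  ],
)

```text
time_s: 12.23
eef_pos: [622.5, -87.8, 203.6]
ee_rot: [0.298, -0.312, -0.631, 0.645]
force: [-33.0, 9.8, 21.3]
grip_width: 0.696
```

```bash
python3 look.py 7
```

```text
t 12.23 pos [622.5 -87.8 203.6] phi -0.755 j [-0.32  0.57  1.23 -0.02  1.32 -2.56] F [-33.    9.8  21.3] w 0.696
offset [ 0.0003  0.0066 -0.0011] yaw 0.755 rows>= 6.0
ptr [ 3.1710e+01 -1.1727e+02  4.8600e+00  7.3440e+01 -9.0000e-02] mark [  15.45 -108.36    4.86   62.79    0.26]
```

View pics/l_7.png

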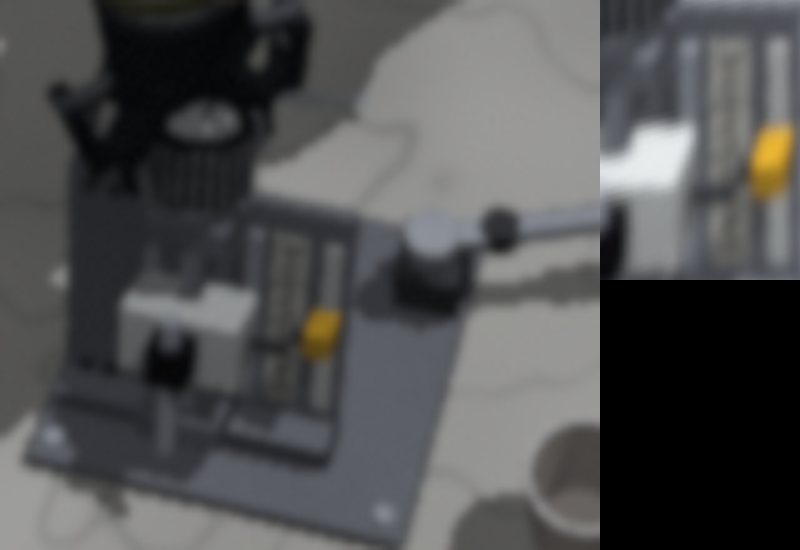

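Request:
jog_arm(
  targets=[
    {"offset":[0,0,0],"yaw":0},
    {"offset":[0,0,0],"yaw":0},
    {"offset":[0,0.003,0],"yaw":0.03},
    {"offset":[0,0.007,-0.001],"yaw":0.06},
    {"offset":[0,0.007,-0.001],"yaw":0.06},
  ],
  fingers=0.0854,
)

```text
time_s: 12.8
eef_pos: [623.3, -87.3, 195.8]
ee_rot: [0.317, -0.331, -0.622, 0.635]
force: [-0.0, -0.0, -0.1]
grip_width: 1.004
```

Request:
jog_arm(
  targets=[
    {"offset":[0,0,0],"yaw":0},
    {"offset":[0,0,0],"yaw":0},
    {"offset":[0,0,0],"yaw":0},
    {"offset":[0,0,0],"yaw":0},
    {"offset":[0,0,0],"yaw":0},
  ],
  fingers=0.04,
  grip_force=50,
)

```text
time_s: 13.22
eef_pos: [622.8, -86.6, 196.8]
ee_rot: [0.317, -0.33, -0.622, 0.635]
force: [-7.3, 4.7, 7.0]
grip_width: 0.759
```

Request:
jog_arm(
  targets=[
    {"offset":[0,0,0],"yaw":0.08},
    {"offset":[0,0,0],"yaw":0.16},
    {"offset":[0,0,0],"yaw":0.24},
    {"offset":[0,0,0],"yaw":0.32},
    {"offset":[0,0,0],"yaw":0.4},
    {"offset":[0,0,0],"yaw":0.48},
    {"offset":[0,0,0],"yaw":0.56},
    {"offset":[0,0,0],"yaw":0.64},
    {"offset":[0,0,0],"yaw":0.72},
    {"offset":[0,0,0],"yaw":0.8},
    {"offset":[0,0,0],"yaw":0.8},
  ],
)

```text
time_s: 14.13
eef_pos: [623.0, -85.6, 197.5]
ee_rot: [-0.535, 0.551, 0.45, -0.455]
force: [-2.5, -0.2, 4.2]
grip_width: 0.694
```

```bash
python3 look.py 8
```

```text
t 14.13 pos [623.  -85.6 197.5] phi 0.104 j [-0.32  0.58  1.24 -0.02  1.31 -1.7 ] F [-2.5 -0.2  4.2] w 0.694
offset [-0.0014  0.0005 -0.0005] yaw -0.104 rows>= 0.8
ptr [  28.49 -115.06    5.01   71.4     0.18] mark [  18.8  -108.66    4.62   63.27    0.16]
```

View pics/l_8.png

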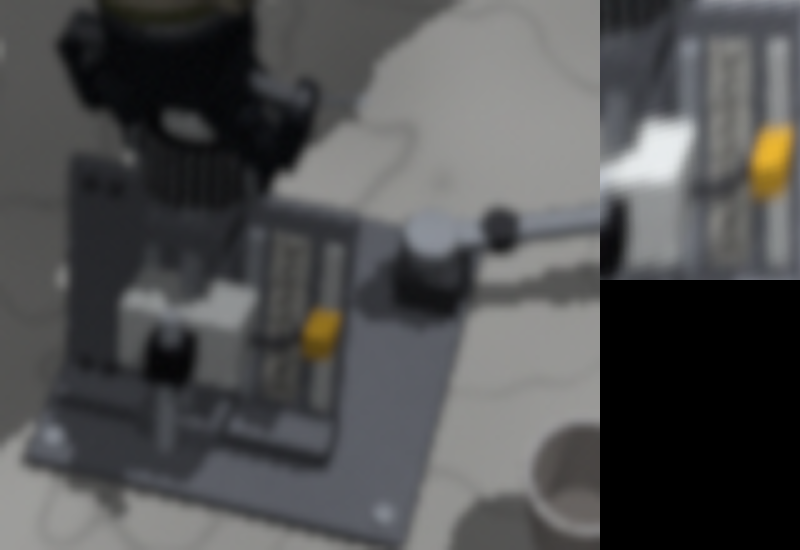

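```bash
python3 - <<'E'
from h import *
for n in "23456":
    c=pickle.load(open(f"c_{n}.pkl","rb")); out=[]
    for a in range(42,66,2):
        z,p,_=prof(c,cols_p=(a,a+2)); lo,hi=(-125,-75)
        v=dip(z,p,lo,hi,9); out.append((a,round(float(v[1]),1),round(float(v[0]))) if np.ndim(v) else (a,v))
    print(n,out)
c=pickle.load(open("c_2.pkl","rb"));z,_,_=prof(c)
A=[prof(c,cols_p=(a,a+2))[1] for a in range(52,68,2)]
for i in range(350,520,8): print(z[i].round(1),[round(float(q[i])) for q in A])
E
```

```text
2 [(42, -88.1, 18), (44, -88.0, 21), (46, -87.7, 25), (48, -87.5, 26), (50, -87.3, 25), (52, -87.2, 20), (54, -87.1, 13), (56, -107.3, 7), (58, -107.7, 14), (60, -107.5, 20), (62, -107.2, 19), (64, -107.5, 14)]
3 [(42, -90.6, 19), (44, -90.6, 25), (46, -90.6, 31), (48, -90.7, 33), (50, -90.7, 32), (52, -90.9, 26), (54, -91.3, 16), (56, -107.4, 7), (58, -107.7, 13), (60, -107.2, 22), (62, -106.8, 21), (64, -107.3, 15)]
4 [(42, -96.7, 21), (44, -96.4, 27), (46, -96.1, 31), (48, -96.1, 31), (50, -96.2, 26), (52, -96.2, 20), (54, -95.5, 14), (56, -107.6, 3), (58, -107.7, 12), (60, -107.2, 21), (62, -107.1, 21), (64, -107.4, 14)]
5 [(42, -105.8, 22), (44, -105.5, 28), (46, -105.2, 33), (48, -105.1, 36), (50, -105.3, 33), (52, -105.4, 27), (54, -105.5, 21), (56, -105.6, 17), (58, -106.4, 21), (60, -106.9, 24), (62, -107.0, 19), (64, -107.5, 14)]
6 [(42, -116.0, 20), (44, -115.9, 26), (46, -115.9, 31), (48, -115.7, 33), (50, -115.2, 31), (52, -114.4, 28), (54, -113.0, 26), (56, -111.1, 24), (58, -109.1, 19), (60, -107.7, 22), (62, -107.1, 21), (64, -107.4, 15)]
-90.0 [52, 57, 65, 72, 76, 76, 72, 70]
-91.6 [57, 59, 65, 71, 76, 75, 72, 72]
-93.2 [61, 61, 65, 70, 74, 73, 72, 74]
-94.8 [64, 63, 66, 69, 71, 71, 71, 76]
-96.4 [66, 65, 66, 68, 68, 67, 70, 77]
-98.0 [67, 66, 66, 66, 64, 64, 69, 77]
-99.6 [68, 67, 66, 64, 61, 60, 66, 76]
-101.2 [68, 67, 65, 61, 56, 57, 63, 74]
-102.8 [67, 65, 63, 58, 54, 54, 59, 70]
-104.4 [67, 64, 60, 55, 49, 50, 56, 66]
-106.0 [66, 62, 58, 52, 47, 47, 52, 61]
-107.6 [66, 62, 57, 51, 46, 46, 51, 58]
-109.2 [67, 63, 57, 51, 47, 48, 51, 56]
-110.8 [69, 64, 59, 53, 50, 51, 53, 56]
-112.4 [71, 66, 60, 55, 54, 55, 56, 57]
-114.0 [72, 66, 61, 58, 58, 59, 59, 58]
-115.6 [71, 66, 61, 60, 61, 61, 60, 58]
-117.2 [69, 65, 61, 61, 62, 62, 60, 57]
-118.8 [67, 63, 61, 61, 62, 61, 58, 55]
-120.4 [65, 62, 61, 61, 62, 60, 57, 53]
-122.0 [65, 62, 61, 61, 62, 60, 56, 52]
-123.6 [65, 61, 60, 61, 62, 60, 56, 51]
```

Request:
jog_arm(
  targets=[
    {"offset":[0,0,0],"yaw":0.08},
    {"offset":[0,0,0],"yaw":0.16},
    {"offset":[0,0,0],"yaw":0.24},
    {"offset":[0,0,0],"yaw":0.32},
    {"offset":[0,0,0],"yaw":0.4},
    {"offset":[0,0,0],"yaw":0.4},
    {"offset":[0,0,0],"yaw":0.4},
  ],
)

```text
time_s: 14.87
eef_pos: [623.0, -84.3, 199.3]
ee_rot: [-0.614, 0.628, 0.339, -0.338]
force: [-16.7, -4.3, 12.2]
grip_width: 0.696
```

```bash
python3 look.py 9
```

```text
t 14.87 pos [623.  -84.3 199.3] phi 0.495 j [-0.32  0.57  1.24 -0.01  1.31 -1.31] F [-16.7  -4.3  12.2] w 0.696
offset [-0.0023  0.0023 -0.0017] yaw -0.495 rows>= 4.0
ptr [  23.46 -111.16    4.11   68.05    0.13] mark [  20.38 -107.95    4.47   64.34    0.13]
```

Request:
jog_arm(
  targets=[
    {"offset":[0,0,0],"yaw":0},
    {"offset":[0,0,0],"yaw":0},
    {"offset":[0,0,0],"yaw":0},
  ],
  fingers=0.0854,
)

```text
time_s: 15.27
eef_pos: [623.1, -84.6, 199.3]
ee_rot: [-0.613, 0.628, 0.34, -0.338]
force: [-0.6, 0.5, 0.5]
grip_width: 1.0
```

```bash
python3 look.py 10;  python3 - <<'E'
from h import *; from rig import ctrl
plan(ctrl,S2W(KC)+[0,0,-8],-0.15)
E
```

```text
t 15.27 pos [623.1 -84.6 199.3] phi 0.494 j [-0.32  0.57  1.24 -0.01  1.31 -1.31] F [-0.6  0.5  0.5] w 1.0
offset [-0.002   0.0024 -0.0014] yaw -0.494 rows>= 4.0
ptr [ 2.2960e+01 -1.1124e+02  3.9900e+00  6.7520e+01  9.0000e-02] mark [  20.51 -107.85    4.62   64.73    0.16]
t 15.42 pos [623.1 -84.4 199.1] phi 0.494 j [-0.32  0.57  1.24 -0.01  1.31 -1.31] F [0.4 0.3 0.3] w 1.003
offset [-0.0022  0.0031 -0.0015] yaw -0.644 rows>= 5.2
```

Request:
jog_arm(
  targets=[
    {"offset":[-0.001,0.001,-0.001],"yaw":-0.1},
    {"offset":[-0.002,0.003,-0.0015],"yaw":-0.2},
    {"offset":[-0.002,0.003,-0.0015],"yaw":-0.3},
    {"offset":[-0.002,0.003,-0.0015],"yaw":-0.4},
    {"offset":[-0.002,0.003,-0.0015],"yaw":-0.5},
    {"offset":[-0.002,0.003,-0.0015],"yaw":-0.6},
    {"offset":[-0.002,0.003,-0.0015],"yaw":-0.69},
    {"offset":[-0.002,0.003,-0.0015],"yaw":-0.69},
  ],
)

```text
time_s: 16.08
eef_pos: [623.4, -86.9, 196.0]
ee_rot: [0.462, -0.475, -0.528, 0.531]
force: [-0.3, -0.1, 0.6]
grip_width: 1.0
```

Request:
jog_arm(
  targets=[
    {"offset":[0,0,0],"yaw":0},
    {"offset":[0,0,0],"yaw":0},
    {"offset":[0,0,0],"yaw":0},
    {"offset":[0,0,0],"yaw":0},
    {"offset":[0,0,0],"yaw":0},
  ],
  fingers=0.04,
  grip_force=50,
)

```text
time_s: 16.5
eef_pos: [623.3, -86.2, 196.6]
ee_rot: [0.462, -0.476, -0.528, 0.531]
force: [-2.9, 4.5, 5.0]
grip_width: 0.707
```

Request:
jog_arm(
  targets=[
    {"offset":[0,0,0],"yaw":0.06},
    {"offset":[0,0,0],"yaw":0.12},
    {"offset":[0,0,0],"yaw":0.18},
    {"offset":[0,0,0],"yaw":0.24},
    {"offset":[0,0,0],"yaw":0.3},
    {"offset":[0,0,0],"yaw":0.35},
    {"offset":[0,0,0],"yaw":0.35},
    {"offset":[0,0,0],"yaw":0.35},
  ],
)

```text
time_s: 17.17
eef_pos: [623.4, -85.6, 197.0]
ee_rot: [-0.548, 0.56, 0.44, -0.439]
force: [-2.2, -2.0, 4.5]
grip_width: 0.695
```

```bash
python3 look.py 11
```

```text
t 17.17 pos [623.4 -85.6 197. ] phi 0.152 j [-0.32  0.58  1.24 -0.01  1.31 -1.66] F [-2.2 -2.   4.5] w 0.695
offset [-0.0015 -0.     -0.0002] yaw -0.152 rows>= 1.2
ptr [  24.91 -108.67    3.98   68.97   -0.22] mark [  21.87 -107.27    4.71   65.3     0.15]
```

View pics/l_11.png

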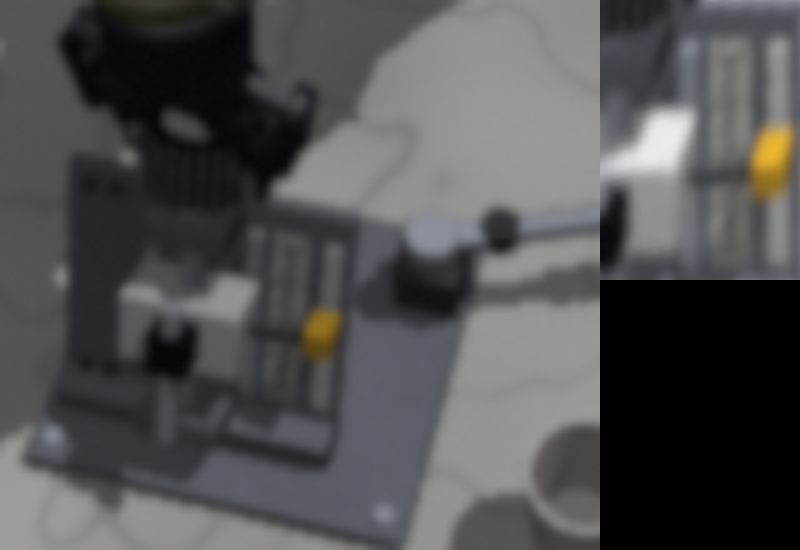

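Request:
jog_arm(
  targets=[
    {"offset":[0,0,0],"yaw":0.05},
    {"offset":[0,0,0],"yaw":0.1},
    {"offset":[0,0,0],"yaw":0.15},
    {"offset":[0,0,0],"yaw":0.19},
    {"offset":[0,0,0],"yaw":0.19},
    {"offset":[0,0,0],"yaw":0.19},
  ],
)

```text
time_s: 17.82
eef_pos: [624.7, -85.4, 196.2]
ee_rot: [-0.586, 0.599, 0.388, -0.383]
force: [4.4, -9.1, -5.5]
grip_width: 0.692
```

```bash
python3 look.py 12; python3 - <<'E'
from h import *
for n in ["11","12"]:
    c=pickle.load(open(f"c_{n}.pkl","rb")); out=[]
    for a in range(42,66,2):
        z,p,_=prof(c,cols_p=(a,a+2)); v=dip(z,p,-125,-75,9); out.append((a,round(float(v[1]),1),round(float(v[0]))) if np.ndim(v) else (a,v))
    print(n,out)
E
```

```text
t 17.82 pos [624.7 -85.4 196.2] phi 0.341 j [-0.32  0.58  1.24 -0.01  1.31 -1.47] F [ 4.4 -9.1 -5.5] w 0.692
offset [-0.0022 -0.0008  0.0006] yaw -0.341 rows>= 2.7
ptr [  26.93 -107.2     4.46   71.41   -0.37] mark [  21.64 -106.69    4.98   66.64    0.25]
11 [(42, -109.5, 18), (44, -109.2, 22), (46, -108.8, 26), (48, -108.4, 26), (50, -108.1, 25), (52, -107.7, 22), (54, -107.5, 19), (56, -107.4, 19), (58, -107.4, 22), (60, -107.2, 24), (62, -107.1, 21), (64, -107.3, 15)]
12 [(42, -107.5, 20), (44, -107.5, 24), (46, -107.2, 29), (48, -107.1, 28), (50, -107.2, 26), (52, -107.1, 22), (54, -106.8, 18), (56, -106.5, 17), (58, -106.7, 21), (60, -106.8, 25), (62, -106.8, 21), (64, -107.3, 14)]
```

View pics/l_12.png

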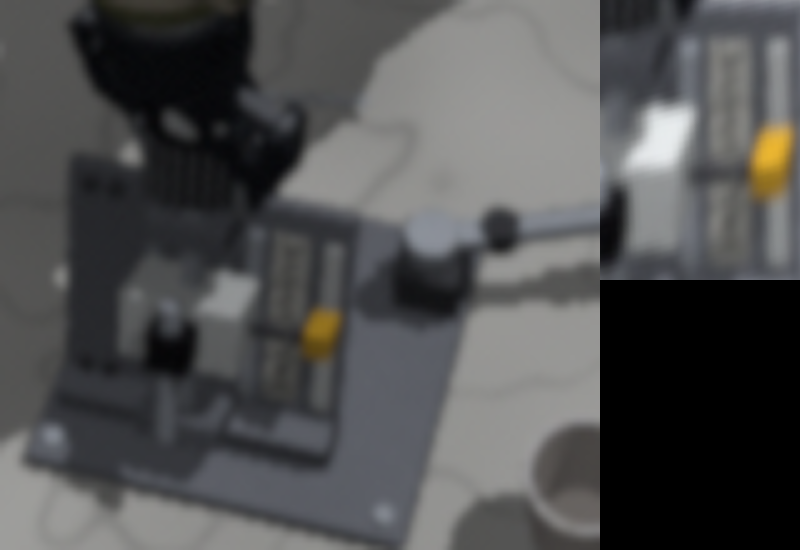

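Request:
jog_arm(
  targets=[
    {"offset":[0,0,0],"yaw":0},
    {"offset":[0,0,0],"yaw":0},
    {"offset":[0,0,0],"yaw":0},
    {"offset":[0,0,0],"yaw":0},
  ],
  fingers=0.0854,
)

```text
time_s: 18.3
eef_pos: [624.7, -85.6, 196.1]
ee_rot: [-0.586, 0.6, 0.388, -0.383]
force: [0.3, -0.1, -0.6]
grip_width: 0.997
```

```bash
python3 look.py 13; python3 - <<'E'
from h import *; from rig import ctrl
plan(ctrl,S2W(KC)+[0,0,96],0.34)
E
```

```text
t 18.3 pos [624.7 -85.6 196.1] phi 0.341 j [-0.32  0.58  1.24 -0.01  1.31 -1.47] F [ 0.3 -0.1 -0.6] w 0.997
offset [-0.002  -0.0009  0.0007] yaw -0.341 rows>= 2.7
ptr [  26.39 -107.28    4.38   70.93   -0.37] mark [  21.52 -106.73    4.86   66.49    0.24]
t 18.45 pos [624.7 -85.4 196.2] phi 0.341 j [-0.32  0.58  1.24 -0.01  1.31 -1.47] F [ 0.4 -0.3  0.6] w 1.002
offset [-0.0026 -0.1038 -0.0014] yaw -0.001 rows>= 2.5
```

View pics/l_13.png

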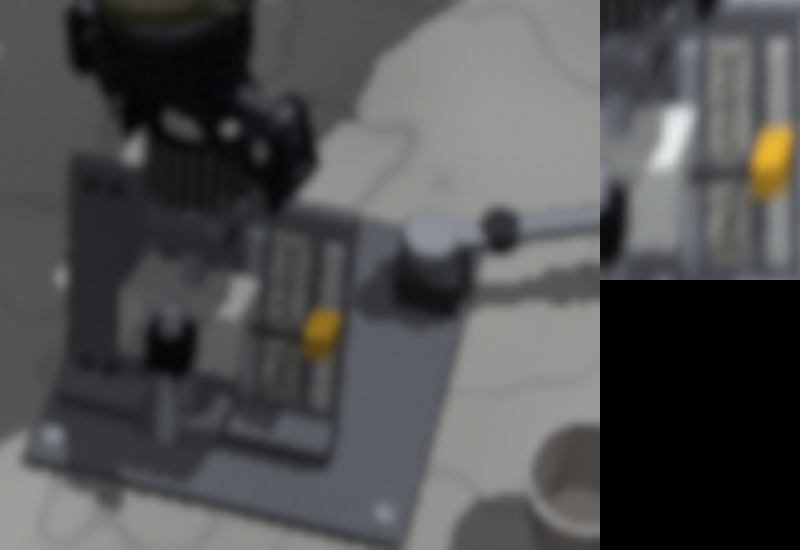

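Request:
jog_arm(
  targets=[
    {"offset":[0,-0.015,0],"yaw":0},
    {"offset":[0,-0.035,0],"yaw":0},
    {"offset":[0,-0.06,0],"yaw":0},
    {"offset":[0,-0.085,0],"yaw":0},
    {"offset":[0,-0.1,0],"yaw":0},
    {"offset":[0,-0.1,0],"yaw":0},
  ],
)

```text
time_s: 18.95
eef_pos: [623.8, -84.4, 300.0]
ee_rot: [-0.584, 0.601, 0.389, -0.382]
force: [0.3, 0.3, 0.1]
grip_width: 0.997
```

```bash
python3 look.py 14; python3 - <<'E'
from h import *; from rig import ctrl
plan(ctrl,[480,180,200],-0.077)
E
```

```text
t 18.95 pos [623.8 -84.4 300. ] phi 0.341 j [-0.32  0.51  1.07 -0.01  1.53 -1.47] F [0.3 0.3 0.1] w 0.997
offset [-0.0023  0.103   0.0021] yaw -0.341 rows>= 2.7
ptr [  26.87 -107.25    4.39   73.02   -0.4 ] mark [  22.04 -106.82    4.97   68.62    0.19]
t 19.1 pos [622.8 -84.1 294.8] phi 0.341 j [-0.32  0.52  1.08 -0.01  1.53 -1.47] F [-1.1 -0.4 -0.2] w 0.999
offset [0.184  0.0896 0.2393] yaw -0.418 rows>= 7.6
```

View pics/l_14.png

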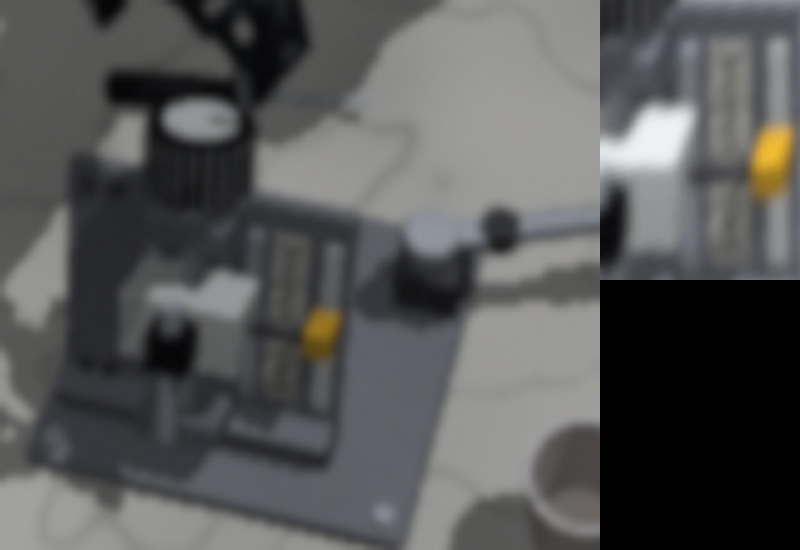

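```bash
python3 - <<'E'
from h import *
from rig import ctrl
def kf(c):
    k=8; g=np.arange(-35,35,1/k)
    YY,XX=np.meshgrid(-g,-g)  # image right = -y, up = +x(U): looking at free end
    W=SO+((KC+20*N)[None,None]+YY[...,None]*Y+XX[...,None]*U)@SR.T
    uv=proj(c,W.reshape(-1,3)).astype(np.float32).reshape(YY.shape+(2,))
    return np.clip(cv2.remap(np.asarray(c["img"],np.float32),uv[...,0],uv[...,1],cv2.INTER_CUBIC),0,255).astype(np.uint8)
d=pickle.load(open("c0.pkl","rb")); n=pickle.load(open("c_14.pkl","rb"))
o=np.hstack([kf(d["scene"]),kf(n)])[:,:,::-1]
o=cv2.resize(o,(800,400)); cv2.imwrite("pics/kf.png",o)
E
```

```text
(no output)
```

View pics/kf.png

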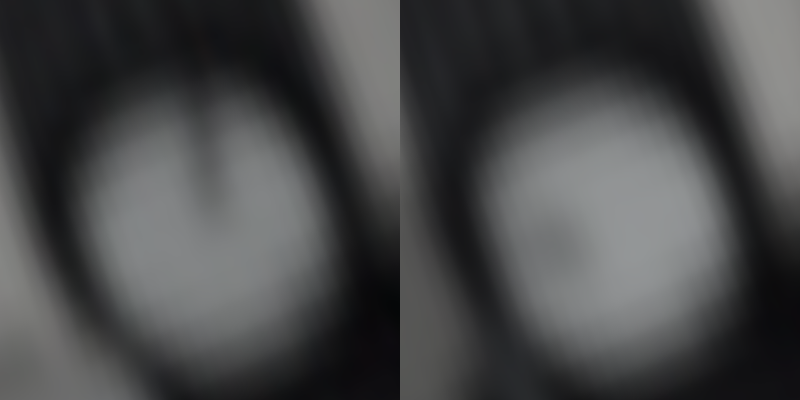

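Request:
jog_arm(
  targets=[
    {"offset":[0.02,0,0.026],"yaw":0},
    {"offset":[0.043,0,0.056],"yaw":-0.05},
    {"offset":[0.066,0,0.086],"yaw":-0.1},
    {"offset":[0.089,0,0.116],"yaw":-0.16},
    {"offset":[0.112,0,0.146],"yaw":-0.22},
    {"offset":[0.135,0,0.176],"yaw":-0.28},
    {"offset":[0.158,0.02,0.206],"yaw":-0.34},
    {"offset":[0.184,0.05,0.239],"yaw":-0.418},
    {"offset":[0.184,0.09,0.239],"yaw":-0.418},
    {"offset":[0.184,0.09,0.239],"yaw":-0.418},
  ],
  fingers=0.0,
)

```text
time_s: 19.93
eef_pos: [476.2, 181.1, 193.3]
ee_rot: [0.495, -0.503, -0.498, 0.503]
force: [-0.0, -0.5, -1.0]
grip_width: 0.002
```

```bash
python3 - <<'E'
from h import *; from rig import ctrl
plan(ctrl,[480,180,62],-0.077)
t=avg(ctrl,2,"top"); s=avg(ctrl,1)
pickle.dump((t,s),open("c_15.pkl","wb"))
a=t["img"][100:220,185:335,::-1]; cv2.imwrite("pics/t15.png",cv2.resize(a,None,fx=5,fy=5,interpolation=cv2.INTER_CUBIC))
cv2.imwrite("pics/s15.png",cv2.resize(s["img"][150:310,170:370,::-1],None,fx=4,fy=3.7,interpolation=cv2.INTER_CUBIC))
E
```

```text
t 19.93 pos [476.2 181.1 193.3] phi -0.08 j [ 0.14  0.33  1.62 -0.01  1.19 -1.43] F [-0.  -0.5 -1. ] w 0.002
offset [ 0.0006  0.1313 -0.0034] yaw 0.003 rows>= 3.2[ WARN:0@4.442] global loadsave.cpp:1063 imwrite_ Unsupported depth image for selected encoder is fallbacked to CV_8U.
```

View pics/t15.png

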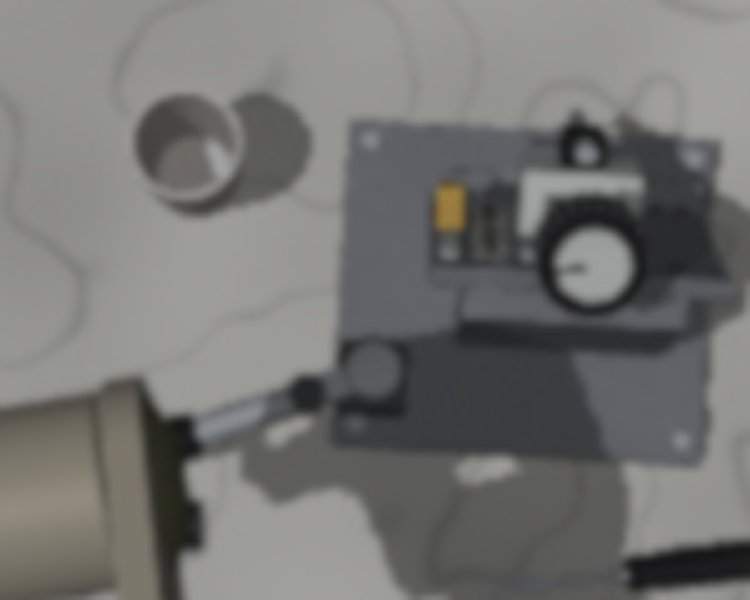

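View pics/s15.png

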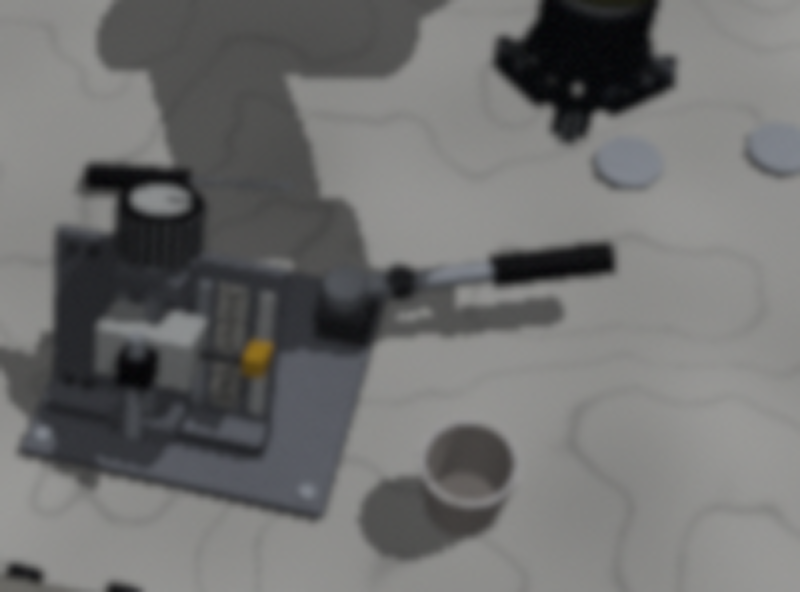

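```bash
python3 - <<'E'
from h import *
k=8; g=np.arange(-32,32,1/k)
def kf(c):
    YY,XX=np.meshgrid(-g,-g)
    W=SO+((KC+20*N)[None,None]+YY[...,None]*Y+XX[...,None]*U)@SR.T
    uv=proj(c,W.reshape(-1,3)).astype(np.float32).reshape(YY.shape+(2,))
    return np.clip(cv2.remap(np.asarray(c["img"],np.float32),uv[...,0],uv[...,1],cv2.INTER_CUBIC),0,255)
d=pickle.load(open("c0.pkl","rb")); t,s=pickle.load(open("c_15.pkl","rb"))
ims=[kf(d["top"]),kf(t),kf(d["scene"]),kf(s)]
out=[]
for im in ims:
    gr=im.mean(2)
    # disc centre: threshold bright, fill
    b=(gr>110).astype(np.uint8); n,l,st,ce=cv2.connectedComponentsWithStats(b)
    mid=l[150:360,150:360]; i=np.bincount(mid[mid>0]).argmax()
    m=(l==i).astype(np.uint8); cs,_=cv2.findContours(m,0,2); h=cv2.convexHull(max(cs,key=cv2.contourArea)); 
    e=cv2.fitEllipse(h); cx,cy=e[0]
    # polar dark profile
    an=np.deg2rad(np.arange(0,360,1.0)); 
    R=np.arange(6,15,.25)*k
    px=(cx+R[:,None]*np.cos(an)).astype(np.float32); py=(cy-R[:,None]*np.sin(an)).astype(np.float32)
    pol=cv2.remap(gr.astype(np.float32),px,py,cv2.INTER_LINEAR).mean(0)
    med=np.median(pol); w=np.clip(med-pol-8,0,None); a0=np.argmin(pol)
    dd=(np.arange(360)-a0+180)%360-180; w=w*(abs(dd)<30)
    print("c mm",(cx/k-32,cy/k-32),"axes",np.array(e[1])/k,"min",a0,"centroid",a0+(w*dd).sum()/w.sum(), "depth",med-pol.min())
    out.append(gr)
cv2.imwrite("pics/kf2.png",cv2.resize(np.hstack(out),(800,200)).astype(np.uint8))
E
```

```text
c mm (-0.7530002593994141, -1.2073822021484375) axes [39.04796219 39.3524704 ] min 87 centroid 88.02270451971046 depth 39.73925
c mm (-0.6733474731445312, -1.1342048645019531) axes [39.62737656 40.0547142 ] min 191 centroid 191.63503699640953 depth 45.822906
c mm (1.0950088500976562, 4.875953674316406) axes [35.37029266 35.9610672 ] min 89 centroid 89.47490214209508 depth 33.55945
c mm (1.9021873474121094, 4.742527008056641) axes [35.24180603 37.77167511] min 197 centroid 197.65147063988758 depth 24.432755
```

View pics/kf2.png

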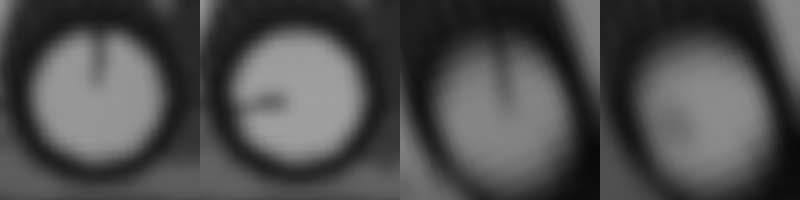

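```bash
python3 - <<'E'
from h import *; from rig import ctrl
plan(ctrl,[623.5,-86,300],0.05)
E
```

```text
t 20.08 pos [480.9 179.2 200.1] phi -0.076 j [ 0.13  0.33  1.61 -0.02  1.19 -1.43] F [ 0.4 -0.2  0.2] w -0.0
offset [-0.2663 -0.0947 -0.1441] yaw 0.126 rows>= 7.6
```

Request:
jog_arm(
  targets=[
    {"offset":[0,-0.035,0],"yaw":0},
    {"offset":[-0.02,-0.068,-0.011],"yaw":0.03},
    {"offset":[-0.05,-0.085,-0.027],"yaw":0.06},
    {"offset":[-0.084,-0.095,-0.045],"yaw":0.09},
    {"offset":[-0.118,-0.095,-0.064],"yaw":0.12},
    {"offset":[-0.152,-0.095,-0.082],"yaw":0.126},
    {"offset":[-0.186,-0.095,-0.101],"yaw":0.126},
    {"offset":[-0.22,-0.095,-0.119],"yaw":0.126},
    {"offset":[-0.25,-0.095,-0.135],"yaw":0.126},
    {"offset":[-0.266,-0.095,-0.144],"yaw":0.126},
    {"offset":[-0.266,-0.095,-0.144],"yaw":0.126},
    {"offset":[-0.266,-0.095,-0.144],"yaw":0.126},
  ],
  fingers=0.0854,
)

```text
time_s: 21.08
eef_pos: [623.6, -87.6, 301.7]
ee_rot: [-0.524, 0.538, 0.468, -0.465]
force: [-0.3, 0.1, -0.1]
grip_width: 0.998
```

```bash
python3 - <<'E'
from h import *; from rig import ctrl
plan(ctrl,[623.5,-86,197],0.05)
E
```

```text
t 21.08 pos [623.6 -87.6 301.7] phi 0.053 j [-0.32  0.52  1.06 -0.01  1.54 -1.76] F [-0.3  0.1 -0.1] w 0.998
offset [0.0026 0.1046 0.002 ] yaw -0.003 rows>= 2.5
```

Request:
jog_arm(
  targets=[
    {"offset":[0.001,0.025,0],"yaw":0},
    {"offset":[0.001,0.05,0],"yaw":0},
    {"offset":[0.001,0.075,0],"yaw":0},
    {"offset":[0.001,0.095,0],"yaw":0},
    {"offset":[0.001,0.104,0],"yaw":0},
    {"offset":[0.001,0.104,0],"yaw":0},
  ],
)

```text
time_s: 21.58
eef_pos: [624.7, -87.3, 197.0]
ee_rot: [-0.525, 0.538, 0.467, -0.466]
force: [-0.1, 0.8, 0.3]
grip_width: 0.998
```

Request:
jog_arm(
  targets=[
    {"offset":[0,0,0],"yaw":0},
    {"offset":[0,0,0],"yaw":0},
    {"offset":[0,0,0],"yaw":0},
    {"offset":[0,0,0],"yaw":0},
    {"offset":[0,0,0],"yaw":0},
  ],
  fingers=0.04,
  grip_force=40,
)

```text
time_s: 22.0
eef_pos: [625.2, -86.4, 199.5]
ee_rot: [-0.524, 0.538, 0.469, -0.465]
force: [-3.1, 4.3, 6.9]
grip_width: 0.7
```

```bash
python3 look.py 16
```

```text
t 22.0 pos [625.2 -86.4 199.5] phi 0.052 j [-0.32  0.58  1.23 -0.01  1.31 -1.76] F [-3.1  4.3  6.9] w 0.7
offset [-0.001   0.0025  0.0019] yaw -0.052 rows>= 0.4
ptr [  26.72 -107.22    4.4    71.2    -0.35] mark [  22.5  -106.78    5.11   67.55    0.2 ]
```

Request:
jog_arm(
  targets=[
    {"offset":[0,0,0],"yaw":0.03},
    {"offset":[0,0,0],"yaw":0.06},
    {"offset":[0,0,0],"yaw":0.1},
    {"offset":[0,0,0],"yaw":0.1},
    {"offset":[0,0,0],"yaw":0.1},
  ],
)

```text
time_s: 22.57
eef_pos: [625.3, -85.7, 199.9]
ee_rot: [-0.547, 0.559, 0.443, -0.437]
force: [-0.1, -3.4, -4.2]
grip_width: 0.693
```

```bash
python3 look.py 17
```

```text
t 22.57 pos [625.3 -85.7 199.9] phi 0.149 j [-0.32  0.58  1.23 -0.    1.31 -1.66] F [-0.1 -3.4 -4.2] w 0.693
offset [-0.0019  0.0028  0.0018] yaw -0.149 rows>= 1.2
ptr [  28.64 -106.62    4.66   72.56   -0.36] mark [  20.98 -106.81    4.72   66.01    0.19]
```

Request:
jog_arm(
  targets=[
    {"offset":[0,0,0],"yaw":0.02},
    {"offset":[0,0,0],"yaw":0.02},
    {"offset":[0,0,0],"yaw":0.02},
    {"offset":[0,0,0],"yaw":0.02},
    {"offset":[0,-0.02,0],"yaw":0.02},
    {"offset":[0,-0.05,0],"yaw":0.02},
    {"offset":[0,-0.08,0],"yaw":0.02},
    {"offset":[0,-0.1,0],"yaw":0.02},
  ],
  fingers=0.0854,
)

```text
time_s: 23.38
eef_pos: [623.8, -85.0, 303.2]
ee_rot: [-0.55, 0.565, 0.438, -0.431]
force: [0.1, 0.1, 0.2]
grip_width: 0.996
```

```bash
python3 look.py 18; python3 - <<'E'
from h import *; from rig import ctrl
plan(ctrl,[480,180,200],-0.077)
E
```

```text
t 23.38 pos [623.8 -85.  303.2] phi 0.17 j [-0.32  0.52  1.06 -0.    1.54 -1.64] F [0.1 0.1 0.2] w 0.996
offset [-0.0016  0.1062  0.0025] yaw -0.17 rows>= 2.5
ptr [  28.98 -106.57    4.72   74.96   -0.37] mark [  21.72 -106.71    4.78   68.46    0.25]
t 23.53 pos [623.9 -85.  301.5] phi 0.17 j [-0.32  0.52  1.07 -0.    1.54 -1.64] F [ 0.1 -0.9 -1.1] w 1.0
offset [0.2223 0.0957 0.2066] yaw -0.247 rows>= 7.6
```

Request:
jog_arm(
  targets=[
    {"offset":[0.02,0,0.019],"yaw":0},
    {"offset":[0.047,0,0.044],"yaw":-0.04},
    {"offset":[0.074,0,0.069],"yaw":-0.08},
    {"offset":[0.101,0,0.094],"yaw":-0.12},
    {"offset":[0.128,0,0.119],"yaw":-0.16},
    {"offset":[0.155,0,0.144],"yaw":-0.2},
    {"offset":[0.182,0.02,0.169],"yaw":-0.247},
    {"offset":[0.209,0.05,0.194],"yaw":-0.247},
    {"offset":[0.222,0.09,0.207],"yaw":-0.247},
    {"offset":[0.222,0.096,0.207],"yaw":-0.247},
    {"offset":[0.222,0.096,0.207],"yaw":-0.247},
  ],
  fingers=0.0,
)

```text
time_s: 24.45
eef_pos: [476.9, 180.5, 195.6]
ee_rot: [-0.493, 0.506, 0.501, -0.5]
force: [0.0, 0.2, -0.8]
grip_width: -0.001
```

```bash
python3 - <<'E'
from h import *; from rig import ctrl
t=avg(ctrl,2,"top"); s=avg(ctrl,1)
pickle.dump((t,s),open("c_19.pkl","wb"))
k=8; g=np.arange(-32,32,1/k)
YY,XX=np.meshgrid(-g,-g)
W=SO+((KC+20*N)[None,None]+YY[...,None]*Y+XX[...,None]*U)@SR.T
uv=proj(t,W.reshape(-1,3)).astype(np.float32).reshape(YY.shape+(2,))
gr=cv2.remap(np.asarray(t["img"],np.float32),uv[...,0],uv[...,1],cv2.INTER_CUBIC).mean(2)
cx,cy=(-.7+32)*k,(-1.17+32)*k
an=np.deg2rad(np.arange(360)); R=np.arange(6,15,.25)*k
pol=cv2.remap(gr.astype(np.float32),(cx+R[:,None]*np.cos(an)).astype(np.float32),(cy-R[:,None]*np.sin(an)).astype(np.float32),cv2.INTER_LINEAR).mean(0)
w=np.clip(np.median(pol)-pol-8,0,None); a0=pol.argmin(); dd=(np.arange(360)-a0+180)%360-180; w*=abs(dd)<30
print("knob line",a0+(w*dd).sum()/w.sum(),"(start 88.0, before nudge 191.6)")
plan(ctrl,[480,180,62],-0.077)
E
```

```text
knob line 189.53415668667907 (start 88.0, before nudge 191.6)
t 24.6 pos [480.3 179.4 200.4] phi -0.076 j [ 0.14  0.32  1.62 -0.01  1.18 -1.43] F [ 0.7 -0.6 -0.6] w -0.001
offset [0.0021 0.1384 0.0033] yaw -0.001 rows>= 3.3
```

Request:
jog_arm(
  targets=[
    {"offset":[0.002,0.03,0.003],"yaw":0},
    {"offset":[0.002,0.06,0.003],"yaw":0},
    {"offset":[0.002,0.09,0.003],"yaw":0},
    {"offset":[0.002,0.12,0.003],"yaw":0},
    {"offset":[0.002,0.138,0.003],"yaw":0},
    {"offset":[0.002,0.138,0.003],"yaw":0},
    {"offset":[0.002,0.138,0.003],"yaw":0},
  ],
)

```text
time_s: 25.18
eef_pos: [481.2, 179.4, 63.2]
ee_rot: [-0.492, 0.509, 0.502, -0.497]
force: [-0.2, -0.2, 0.6]
grip_width: 0.001
```

```bash
python3 - <<'E'
from h import *; from rig import ctrl
plan(ctrl,[560,180,62],-0.077)
s=ctrl.sense(); print(s["ee_rot"].round(3))
c=ctrl.capture("scene")
cv2.imwrite("pics/s20.png",cv2.resize(c["img"][150:310,170:370,::-1],None,fx=4,fy=3.7,interpolation=cv2.INTER_CUBIC))
E
```

```text
t 25.18 pos [481.2 179.4  63.2] phi -0.075 j [ 0.13  0.51  1.75 -0.02  0.86 -1.42] F [-0.2 -0.2  0.6] w 0.001
offset [ 0.0008  0.003  -0.0788] yaw -0.002 rows>= 1.9
[-0.492  0.509  0.502 -0.497]
```

View pics/s20.png

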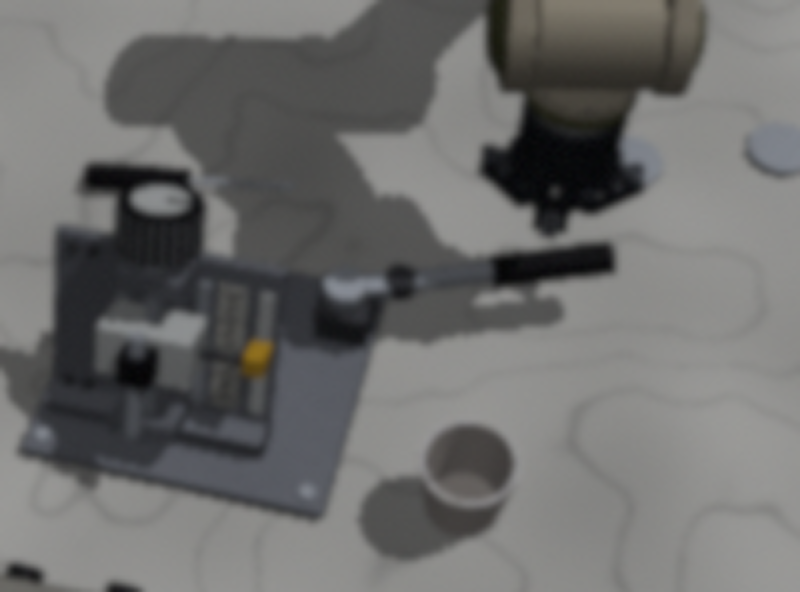

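Request:
jog_arm(
  targets=[
    {"offset":[0,0.002,-0.01],"yaw":0},
    {"offset":[0,0.002,-0.017],"yaw":0},
    {"offset":[0,0.002,-0.024],"yaw":0},
    {"offset":[0,0.002,-0.031],"yaw":0},
    {"offset":[0,0.002,-0.038],"yaw":0},
    {"offset":[0,0.002,-0.045],"yaw":0},
    {"offset":[0,0.002,-0.052],"yaw":0},
    {"offset":[0,0.002,-0.059],"yaw":0},
    {"offset":[0,0.002,-0.066],"yaw":0},
    {"offset":[0,0.002,-0.073],"yaw":0},
    {"offset":[0,0.002,-0.08],"yaw":0},
    {"offset":[0,0.002,-0.08],"yaw":0},
  ],
)

```text
time_s: 26.23
eef_pos: [563.0, 179.3, 64.1]
ee_rot: [-0.491, 0.51, 0.503, -0.496]
force: [0.2, 0.5, -0.9]
grip_width: -0.003
```

```bash
cat > lw.py <<'E'
from h import *; from rig import ctrl
import sys
plan(ctrl,[598,180,61],-0.077)
c=ctrl.capture("scene"); t=ctrl.capture("top")
a=cv2.resize(c["img"][180:290,230:340,::-1],(400,400),interpolation=cv2.INTER_CUBIC)
b=cv2.resize(t["img"][110:220,180:290,::-1],(400,400),interpolation=cv2.INTER_CUBIC)
pickle.dump((c,t),open(f"w_{sys.argv[1]}.pkl","wb"))
cv2.imwrite(f"pics/w_{sys.argv[1]}.png",np.hstack([a,b]))
E
python3 lw.py 1
```

```text
t 26.23 pos [563.  179.3  64.1] phi -0.075 j [ 0.12  0.64  1.51 -0.02  0.97 -1.44] F [ 0.2  0.5 -0.9] w -0.003
offset [ 0.0008  0.004  -0.0349] yaw -0.002 rows>= 0.8
```

View pics/w_1.png

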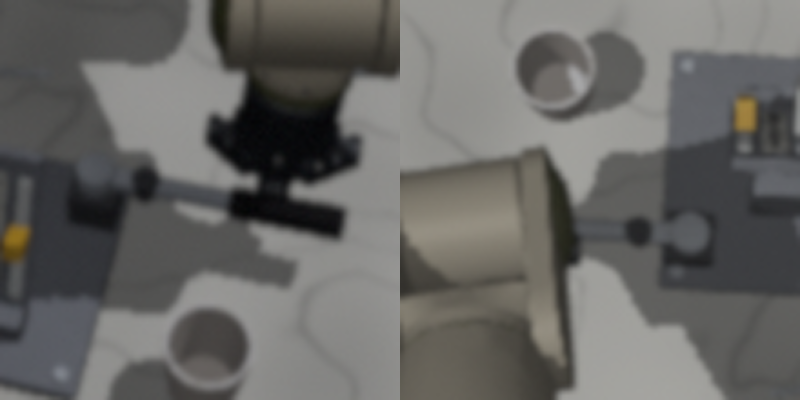

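Request:
jog_arm(
  targets=[
    {"offset":[0,0,-0.003],"yaw":0},
    {"offset":[0,0,-0.006],"yaw":0},
    {"offset":[0,0,-0.009],"yaw":0},
    {"offset":[0,0,-0.012],"yaw":0},
    {"offset":[0,0,-0.012],"yaw":0},
  ],
)

```text
time_s: 26.75
eef_pos: [573.6, 179.4, 63.9]
ee_rot: [-0.492, 0.509, 0.503, -0.496]
force: [-3.4, 0.5, 0.4]
grip_width: 0.001
```

```bash
python3 lw.py 2
```

```text
t 26.75 pos [573.6 179.4  63.9] phi -0.075 j [ 0.11  0.66  1.47 -0.02  0.99 -1.45] F [-3.4  0.5  0.4] w 0.001
offset [ 0.0007  0.0035 -0.0243] yaw -0.002 rows>= 0.6
```

View pics/w_2.png

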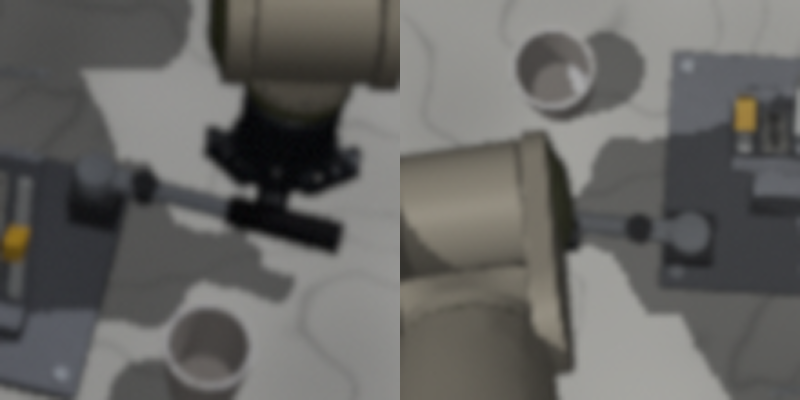

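Request:
jog_arm(
  targets=[
    {"offset":[0,0,-0.003],"yaw":0},
    {"offset":[0,0,-0.006],"yaw":0},
    {"offset":[0,0,-0.009],"yaw":0},
    {"offset":[0,0,-0.012],"yaw":0},
    {"offset":[0,0,-0.015],"yaw":0},
    {"offset":[0,0,-0.015],"yaw":0},
  ],
)

```text
time_s: 27.35
eef_pos: [587.6, 178.9, 63.8]
ee_rot: [-0.492, 0.508, 0.502, -0.497]
force: [-7.8, -2.1, 0.4]
grip_width: 0.001
```

```bash
python3 lw.py 3
```

```text
t 27.35 pos [587.6 178.9  63.8] phi -0.075 j [ 0.11  0.69  1.42 -0.02  1.01 -1.45] F [-7.8 -2.1  0.4] w 0.001
offset [ 0.0012  0.003  -0.0103] yaw -0.002 rows>= 0.3
```

View pics/w_3.png

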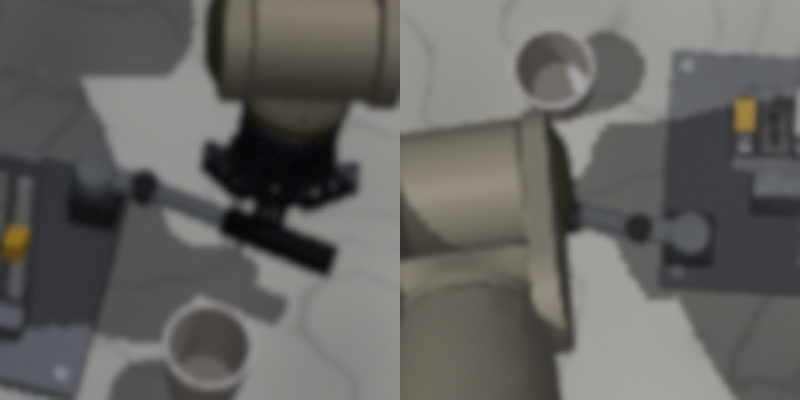

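```bash
python3 - <<'E'
from h import *
c,t=pickle.load(open("w_3.pkl","rb"))
f=lambda x,y:(x/3.636+230-.4,y/3.636+180-.4)
P={n:onz(c,f(*q),71)[:2] for n,q in dict(neck=(145,187),inn=(228,222),out=(333,260)).items()}
B=np.array([580.8,32.2])
an=lambda v:np.arctan2(v[0],v[1])
print(P, "neck ang",an(P["neck"]-B),"exp .127","handle",an(P["out"]-P["inn"]),an(P["out"]-P["neck"]))
E
```

```text
{'neck': array([583.2319441 ,  74.14234038]), 'inn': array([604.27097809, 145.73683752]), 'out': array([624.24832461, 232.26876585])} neck ang 0.05791818339808288 exp .127 handle 0.22689145055768797 0.25379640319470104
```

Request:
jog_arm(
  targets=[
    {"offset":[0,0,-0.003],"yaw":0},
    {"offset":[0,0,-0.006],"yaw":0},
    {"offset":[0,0,-0.009],"yaw":0},
    {"offset":[0,0,-0.012],"yaw":0},
    {"offset":[0,0,-0.012],"yaw":0},
    {"offset":[0,0,-0.012],"yaw":0},
    {"offset":[0,0,-0.012],"yaw":0},
  ],
)

```text
time_s: 28.03
eef_pos: [598.6, 178.5, 63.7]
ee_rot: [-0.493, 0.508, 0.501, -0.498]
force: [-7.1, -2.4, 1.1]
grip_width: -0.003
```

```bash
python3 lw.py 4
```

```text
t 28.03 pos [598.6 178.5  63.7] phi -0.075 j [ 0.11  0.71  1.39 -0.02  1.03 -1.45] F [-7.1 -2.4  1.1] w -0.003
offset [0.0016 0.0027 0.0006] yaw -0.002 rows>= 0.1
```

View pics/w_4.png

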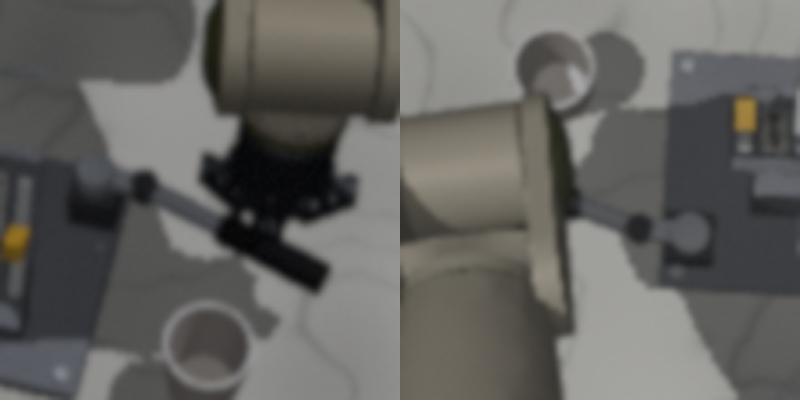

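Request:
jog_arm(
  targets=[
    {"offset":[0,0,0.015],"yaw":0},
    {"offset":[0,0,0.04],"yaw":0},
    {"offset":[0,0,0.07],"yaw":0},
    {"offset":[0,-0.03,0.1],"yaw":0},
    {"offset":[0,-0.065,0.12],"yaw":0},
    {"offset":[0,-0.1,0.14],"yaw":0},
    {"offset":[0,-0.135,0.16],"yaw":0},
    {"offset":[0,-0.16,0.18],"yaw":0},
    {"offset":[0,-0.16,0.2],"yaw":0},
    {"offset":[0,-0.16,0.2],"yaw":0},
  ],
)

```text
time_s: 28.97
eef_pos: [394.2, 181.1, 221.9]
ee_rot: [-0.492, 0.509, 0.502, -0.497]
force: [-0.4, -0.4, -0.1]
grip_width: 0.001
```

```bash
python3 look.py 21; python3 - <<'E'
from h import *; from rig import ctrl
t=ctrl.capture("top"); c=ctrl.capture("scene"); pickle.dump((c,t),open("w_5.pkl","wb"))
cv2.imwrite("pics/f_t.png",cv2.resize(t["img"][90:230,180:340,::-1],None,fx=5,fy=4.2,interpolation=cv2.INTER_CUBIC)[:, :800])
for n in ("scene","top"): print(n,[(b["box"],b["score"]) for b in ctrl.boxes_of(n,"wrench_grip")][:2],[(b["box"]) for b in ctrl.boxes_of(n,"beaker")][:1])
E
```

```text
t 28.97 pos [394.2 181.1 221.9] phi -0.076 j [ 0.17  0.13  1.8  -0.02  1.19 -1.4 ] F [-0.4 -0.4 -0.1] w 0.001
offset [-0.2677  0.0331 -0.2286] yaw 0.076 rows>= 8.5
ptr [  27.5  -106.6     4.72   69.36   -0.37] mark [  20.61 -106.64    4.9    63.52    0.23]
scene [] [[275.0, 262.2, 301.9, 297.9]]
top [([293.1, 136.3, 310.6, 160.8], 0.75), ([195.2, 150.2, 247.8, 176.4], 0.59)] [[213.7, 116.5, 239.0, 143.7]]
```

View pics/l_21.png

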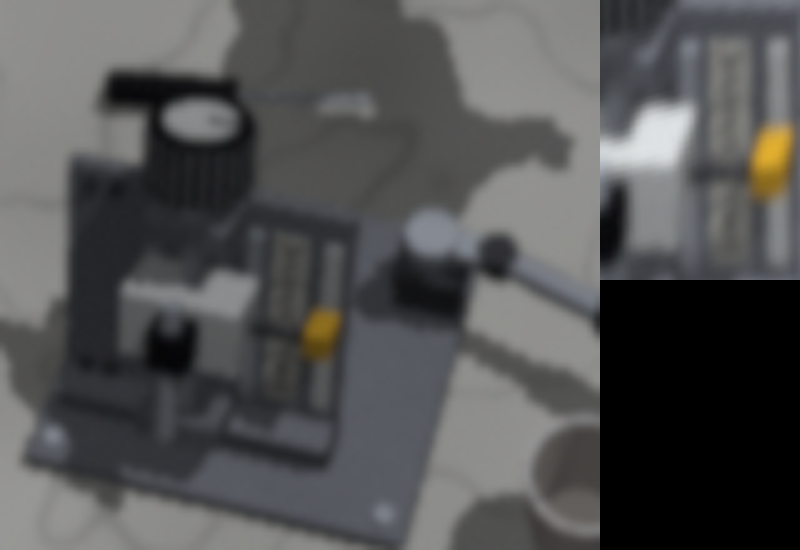

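View pics/f_t.png

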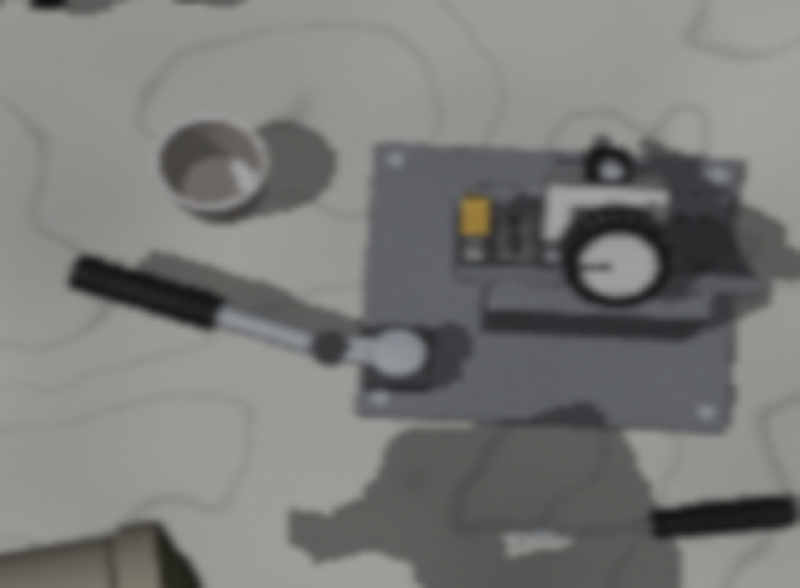

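```bash
python3 - <<'E'
from h import *
c,t=pickle.load(open("w_5.pkl","rb"))
f=lambda x,y:(x/5+180-.4,y/4.2+90-.4)
P={n:onz(t,f(*q),z)[:2] for n,q,z in (("bolt",(398,352),85),("neck",(330,347),75),("inn",(215,312),71),("out",(75,272),71))}
an=lambda a,b:np.arctan2(*(P[b]-P[a])); print(P)
print("head",an("bolt","neck"),"handle",an("neck","out"),an("inn","out"),"exp head .127",)
B=P["bolt"];print("bend by exp head", an("neck","out")-.127, "dist neck",np.linalg.norm(P["neck"]-B))
E
```

```text
{'bolt': array([581.04569181,  32.25248416]), 'neck': array([586.89205242,  73.08965195]), 'inn': array([614.32370501, 142.35602304]), 'out': array([645.25926618, 226.91254664])}
head 0.14219652157980944 handle 0.36266129952476567 0.35073053138438687 exp head .127
bend by exp head 0.23566129952476567 dist neck 41.25353566741191
```

```bash
python3 - <<'E'
from rig import ctrl
print(ctrl.finish_job()); print(ctrl.sense()["time_s"])
E
```

```text
the job is handed in; nothing more can be done
None
the job is handed in; nothing more can be done
```

The carriage is set level with the mark on an upward turn, the lock bolt is tight, and the wrench has given at its neck. I handed the job in at about 29 s of the 72 s; it reports no verdict.

**What I did:** I wound the carriage down until the pointer read about 9–10 mm below the mark. I then brought it up clockwise, let go, and later regripped to turn the knob up a further 0.06 rad. After that I pushed the wrench with closed fingers until it gave at about 8 N, stopped, and moved clear.

**Last checks, from the camera pictures:**

| Check | Measured | Wanted |
|---|---|---|
| Pointer against mark | -106.6 against -106.6 mm (error about 1 mm) | within 3 mm |
| Lock bolt | about 0.55 rad | above 0.5 |
| Neck bend | about 0.22–0.24 rad | 0.12 to 0.4 |

- **Other things:** In the last pictures the beaker and the driver look where they were. I did not measure the other things again at the end. The arm was well clear, with about 0 N on the tool.
- **Weakest check:** The knob's play can't be seen directly. During the small final turn the carriage followed almost at once, which suggests about 0.17 rad or more was already taken up. Angles read off the knob's face gave about 0.14 rad, give or take 0.07, before that turn, and pointed to a slight loss on letting go. My estimate is 0.15–0.2 rad, against the 0.1 needed.

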